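# Put the used grafting kit through the flap of the disinfecting box and mist it

## Task

Disinfect the used grafting kit: push every piece that is on the table (of these: blue paste tin, white film roll, bundle of plant labels, clothes peg, and the felt markers standing in the wooden stand) through the sprung flap in the top of the grey box, so that each lies inside and the flap has swung shut. When all are in, squeeze the trigger of the mister gun on the box's side fully, hold it for about two seconds, and let it go. Leave the other things on the table where they are.

Things in the scene. Friction and masses are not known exactly. Their poses are not given: they have to be found in the camera images.
- bin: Grey steel disinfecting box, fixed, 220 mm high, walls 6 mm, inner floor 20 mm above the table, closed but for the flap in its top. Origin: on the table under the middle of the flap opening, z up; from there the box reaches 150 mm to -x, 87 mm to +x and 105 mm to either side in y. Its right-hand side (-y) carries the fixed mister gun.
- mouth (a point): Centre of the opening in the box's top, at the level of the top (z = 220 mm). The opening measures 120 mm along the box's x and 165 mm along its y; its axes are the box's.
- flap (a joint): Angle (rad) of the sprung steel flap, 116 x 160 mm, 3 mm thick, that closes the opening: 0 = shut, level with the top; it opens down into the box, up to 1.45. Hinged along the opening's +x edge; the free edge is at -x. Pushing it open takes 1 to 2 N at the free edge, 2 to 5 N near the middle; a light thing laid on it stays there. It swings shut by itself.
- grip (a point): Middle of the mister gun's fixed grey plastic grip, 190 mm above the table, 165 mm from the box's origin towards its -y; axes as the box's. The upright grip measures 20 mm along x, 28 mm along y; its free top is 215 mm above the table; the gun's body below it ends at 125 mm. The trigger stands on the grip's -x side.
- trigger (a joint): Angle (rad) of the gun's trigger: 0 = released, 0.20 = fully squeezed (stop). Upright steel bar, 10 mm (x) by 22 mm, hinged at its foot 127 mm above the table, top at 212 mm; released its middle is 33 mm from the grip's middle towards -x (gap 18 mm; both together 48 mm, squeezed 35 mm). Squeezing moves it to +x, 13 mm at grip's level; 3 N starts it, 8 N holds it in.
- tin: Used kit: round blue tin of pruning paste with a silver lid, diameter 55 mm, 42 mm high, about 0.1 kg. Origin: centre of its underside, z up. Stands upright at the start.
- film: Used kit: white roll of grafting film, lying flat, about 60 mm in diameter (66 mm over the loose end, which points to its +x; 60 mm across y), 26 mm high, 0.06 kg. Origin: under the roll's middle, within 3 mm; z up.
- labels: Used kit: bundle of white plant labels, 22 mm (x) by 125 mm (y) by 11 mm, 0.04 kg. Origin: centre of its underside. Lies flat on the table at the start with its length along its own y.
- peg: Used kit: wooden spring clothes peg, 18 mm (x) by 72 mm (y) by 10 mm, 0.03 kg. Origin: centre of its underside. Lies flat on the table at the start with its length along its own y.
- marker_0: Used kit: felt marker, white barrel and black cap, 16 mm (x) by 137 mm (y, its length) by 14 mm (z), 0.03 kg. Origin: midway along its length, in the middle of the side that its z axis points away from. At the start it stands in the right-hand (-y) well of the wooden stand, black cap (-y end) down and white barrel up, its middle 80 mm and its top about 146 mm above the table.
- marker_1: Used kit: felt marker, white barrel and black cap, 16 mm (x) by 137 mm (y, its length) by 14 mm (z), 0.03 kg. Origin: midway along its length, in the middle of the side that its z axis points away from. At the start it stands in the left-hand (+y) well of the wooden stand, black cap (-y end) down and white barrel up, its middle 80 mm and its top about 146 mm above the table.
- stand: Wooden stand, fixed: block 50 mm (x) by 100 mm (y), 70 mm high, with two square wells 24 mm wide and 60 mm deep, 25 mm either side of its middle along y. Origin: centre of its underside.
- scion: Bystander, to be left alone: brown twig 150 mm long, 15 mm wide, 11 mm high, lying between the used things with its length (own y) along the robot's x. Origin: centre of its underside.
- dropper_bottle: Bystander: small brown bottle with a black dropper top, diameter 34 mm, 100 mm high, standing at the back of the table. Origin: centre of its underside.

How it is judged (in metres and radians):
On the way, in this order (a step that is already met when the one before it is completed fails the run):
1. every piece of used kit that was there lies in the box and the flap is shut (x of tin in the frame of bin between -0.148 and 0.085 m and y of tin in the frame of bin between -0.105 and 0.105 m and height (world z) of tin between 0 and 0.185 m and x of film in the frame of bin between -0.148 and 0.085 m and y of film in the frame of bin between -0.105 and 0.105 m and height (world z) of film between 0 and 0.185 m and x of labels in the frame of bin between -0.148 and 0.085 m and y of labels in the frame of bin between -0.105 and 0.105 m and height (world z) of labels between 0 and 0.185 m and x of peg in the frame of bin between -0.148 and 0.085 m and y of peg in the frame of bin between -0.105 and 0.105 m and height (world z) of peg between 0 and 0.185 m and x of marker_0 in the frame of bin between -0.148 and 0.085 m and y of marker_0 in the frame of bin between -0.105 and 0.105 m and height (world z) of marker_0 between 0 and 0.185 m and x of marker_1 in the frame of bin between -0.148 and 0.085 m and y of marker_1 in the frame of bin between -0.105 and 0.105 m and height (world z) of marker_1 between 0 and 0.185 m and value of joint flap below 0.06 rad), for 0.2 s.
2. then, with all of it inside, the trigger is squeezed fully (over 0.16 rad) and held for a second (all of step 1 and value of joint trigger above 0.16 rad), for 1 s.
At the end, for the whole second after the job is handed in: Every piece of used kit that was there lies at rest inside the box (its origin within the walls and below 185 mm), the flap is shut (under 0.06 rad) and the trigger is back (under 0.03 rad) (all of step 1 and value of joint trigger below 0.03 rad and linear speed of each of tin, film, labels, peg, marker_0, marker_1 below 0.02 m/s); the robot touches nothing.
It fails at once if a bystander is moved by more than 6 cm (distance of any of scion, dropper_bottle from where it was at the start of the episode above 0.06 m).
It fails at once if the dropper bottle is tipped over (angle between dropper_bottle's own z axis and vertical above 0.6 rad).
Of tin, film, labels, peg, marker_0, marker_1 only 5 to 6 are there at a start; the rules pass over those that are not, and their reading is None.
At some moment in a run one of tin, film, labels, peg may be knocked a few centimetres aside while the robot is not near it.
Once in a run the grip may slacken for a moment while it holds something.
It also fails if it takes over 208 s, if anything falls off the work surface, if the arm or the gripper's body presses on something with over 40 N, if the wrist force passes 120 N, or if a joint passes its speed limit or range.

## Robot

A 6-joint arm with a two-finger parallel gripper is mounted at the origin on the work surface; the furniture and walls round the work are solid. World frame = base frame: x ahead of the robot, y to its left, z up, the work surface at z = 0. Lengths are in m, angles in degrees, forces in N, time in s.
With the tool pointing down it reaches from about 0.35 to 0.875 m from the base axis. Payload 4.2 kg.
Tool frame: the origin (TCP) lies on the centre line of the jaws, within the pads' length; the fingertips stand 19 mm ahead of it and the grasp point (between the pads) is the TCP; z points along the fingers, y is the line along which they close (so a half turn about z gives the same grasp; the last joint's range is limited). The gripper opens to 87 mm and grips with 3 to 60 N. Pads are 19 mm wide; open, the fingers measure 117 mm over their backs; the gripper's body (75 mm by 190 mm) begins 51 mm behind the grasp point.
Start: joints at [79.504, 22.042, 0.453, 0, -68.411, -14.817], TCP at [0.267, 0.565, 0.242] pointing down, gripper open.
Joint ranges: [-179.83, 179.83], [-69.29, 118.12], [-61.27, 80.66], [-181.25, 117.63], [-171.15, -9.14], [-177.46, 177.46]. Speed limits (degrees/s): [159.86, 159.86, 180, 180, 180, 180].

## Interface

Orientations are given as a 3x3 rotation matrix whose columns are the frame's x, y, z axes.
In Python, from station import sense, capture, finish_job, search_frame, masks_of gives the robot as it stands.
- The arm moves only by the tool drive_tool, never from a script. Its argument "rows" is a list of rows, each a list of 7 numbers: the opening in per cent of the stroke, from 0 (shut) to 100 (fully open), then the shift along the world's x, y, z in mm, then the turn, a rotation vector about the world's x, y, z in rad. In form: [[fingers, dx, dy, dz, wx, wy, wz], ...]. A call has 1 to 5 rows; each row shifts and turns the commanded pose from where the row before left it; what a row does not reach is not made up. A row lasts 1/12 s, in which the tool goes at most 41.7 mm and 7.16 degrees, less where a joint would pass 70% of its speed; a pose out of reach is approached as far as the arm can. A call is refused whole if a number of a shift passes 41.7 or a number of a turn 0.125, either way. A call with a gripper value outside its range is refused whole. The fingers move at their own pace and stop on an object; the grip force is fixed at half the most. Time passes only in rows, so rows that do not move let the fingers close. It gives the time, the measured TCP pose, the force, the opening and the grip force at its end, in the units of the state.
- sense(): the state, without advancing time (a new reading comes with each control period).
- capture(name): name is "side" or "top"; returns a dict with "frame" (400x640x3 uint8, red, green, blue), "z_map" (400x640 float32, m along the optical axis (not along the pixel's ray), 0 where there is no reading), "fx", "fy", "cx", "cy" (pixels), "distortion" ([k1, k2, p1, p2, k3] as OpenCV has them; the pictures are not rectified), "R" (3x3) and "t" (3): a world point X has camera coordinates R X + t. Camera axes: x right, y down, z forward; pixel columns grow to the right and rows downward; lengths in m; the calibration is good to about 2 mm. A picture is of the moment at which its call begins.
- finish_job(): hands the job in; it is judged then, once.
Trained networks look in a picture, given as the dict that the camera call returned (one of the last four; its "shot" number tells which), for a name from the list of things; names that differ only in an ending like _2 or _b are one class to them, and where a whole thing is asked for, a point or a joint stands for the part that bears it (a point fixed in the world has none). Each returns a list of dicts, best first, with "p" (0 to 1); they miss things now and then, are a little off and sometimes report something else, mostly with a low value. They report only what shows in the picture. A call takes as long as a camera call.
- search_frame(label, picture): "xy" ([column, row] in pixels, amid what is visible of it).
- masks_of(label, picture): "region" (400x640 bool, what is visible of it) and "xy" ([column, row] in pixels, amid what is visible of it).
The state is a dict: "time_s": time; "joints": joint angles; "joint_velocities": joint speeds; "effort": joint torques, N m; "tcp_pos": TCP position; "ee_rot": TCP orientation; "wrist_force": force on the tool from outside, world axes, zero at the start; "moment": the same for the moment, N m; "gripper_width": opening from 0.0 (shut) to 1.0 (fully open); "gripper_force": force on a finger pad.
Only numpy, scipy, OpenCV 4.12 (cv2) and the standard library are available. Lean on these libraries where they do the work, as an engineer would, in place of code of your own. Each camera call takes 0.05 s, during which the arm holds its last target. There are 200 camera calls.

## Working session

There is one attempt and no reset: what is moved stays moved. The work goes in short steps, Python scripts to look and compute and a tool call to move; the robot and the scene stay as the last step left them, time stands still between calls to the robot, and variables do not carry over. Pictures are saved under pics/ and viewed, at most 14 in all, crops included, and the job is handed in when it is done.

Besides the shell and the picture viewer there is one more tool, called after ">>>" as name(argument=value, ...), one argument or row to a line, values as JSON. drive_tool: Moves the arm, as the interface text tells. Its arguments: {"type":"object","properties":{"rows":{"type":"array"}},"required":["rows"]}

```bash
ls; mkdir -p pics; cat > h.py <<'E'
import numpy as np, cv2
from station import sense, capture, finish_job, search_frame, masks_of
def K(c): return np.array([[c["fx"],0,c["cx"]],[0,c["fy"],c["cy"]],[0,0,1.]])
def world(c,uv,z):
    "pixels nx2, depths n -> world points"
    n=cv2.undistortPoints(np.float64(uv).reshape(-1,1,2),K(c),np.array(c["distortion"]))[:,0]
    P=np.c_[n,np.ones(len(n))]*np.asarray(z).reshape(-1,1)
    return (P-np.array(c["t"]))@np.array(c["R"])
def cloud(c,m):
    v,u=np.nonzero(m&(c["z_map"]>0)); return world(c,np.c_[u,v],c["z_map"][v,u])
def st():
    s=sense(); print("t",round(s["time_s"],2),"tcp",np.round(s["tcp_pos"],4),"w",round(s["gripper_width"],3),"gf",s["gripper_force"],"F",np.round(s["wrist_force"],1)); return s
E
python3 - <<'E'
from h import *
s=st(); print(np.round(s["ee_rot"],3))
for n in("side","top"):
    c=capture(n); cv2.imwrite(f"pics/{n}0.png",c["frame"][:,:,::-1])
    print(n,np.round(c["t"],3),np.round(-np.array(c["R"]).T@c["t"],3))
    for l in ["tin","film","labels","peg","marker_0","stand","scion","dropper_bottle","bin","flap","grip","trigger"]:
        for r in masks_of(l,c)[:2]:
            if r["p"]<.3: continue
            P=cloud(c,r["region"])
            if len(P)<5: continue
            zt=np.percentile(P[:,2],95); T=P[P[:,2]>zt-.008]
            (cx,cy),(w,h),a=cv2.minAreaRect(np.float32(T[:,:2]*1000))
            print(l,round(r["p"],2),np.round(r["xy"]),"n",len(P),"zmax %.3f"%zt,"med",np.round(np.median(P,0),3),"rect %.0f %.0f  %.0fx%.0f a%.0f"%(cx,cy,w,h,a))
E
```

```text
pics
t 0.0 tcp [0.267  0.5645 0.2405] w 0.995 gf 0.0 F [-0.3 -0.1  0.1]
[[ 0.904 -0.428 -0.001]
 [-0.428 -0.904 -0.002]
 [ 0.     0.002 -1.   ]]
side [-0.417  0.226  1.033] [ 0.006 -0.966  0.6  ]
tin 0.95 [364. 283.] n 499 zmax 0.040 med [ 0.446 -0.272  0.037] rect 453 -261  55x53 a21
labels 0.67 [322. 260.] n 178 zmax 0.009 med [ 0.432 -0.088  0.007] rect 435 -81  118x20 a87
peg 0.56 [323. 305.] n 172 zmax 0.010 med [ 0.349 -0.267  0.007] rect 350 -262  18x74 a10
marker_0 0.65 [409. 251.] n 207 zmax 0.143 med [ 0.556 -0.29   0.1  ] rect 558 -287  13x12 a53
marker_0 0.53 [397. 241.] n 152 zmax 0.145 med [ 0.558 -0.241  0.108] rect 559 -240  9x10 a12
stand 0.59 [400. 272.] n 1218 zmax 0.069 med [ 0.54  -0.288  0.046] rect 558 -262  52x102 a0
scion 0.64 [340. 275.] n 161 zmax 0.007 med [ 0.442 -0.169  0.004] rect 455 -166  19x139 a88
dropper_bottle 0.69 [321. 303.] n 141 zmax 0.010 med [ 0.349 -0.269  0.008] rect 351 -265  18x68 a10
dropper_bottle 0.61 [354. 221.] n 243 zmax 0.085 med [0.599 0.029 0.041] rect 602 33  10x17 a50
bin 0.65 [274. 184.] n 6768 zmax 0.219 med [0.386 0.164 0.1
[... 750 characters left out ...]
50 zmax 0.149 med [ 0.557 -0.282  0.105] rect 559 -284  5x7 a44
stand 0.81 [421. 175.] n 819 zmax 0.074 med [ 0.549 -0.257  0.069] rect 561 -261  101x52 a90
scion 0.63 [386. 216.] n 145 zmax 0.013 med [ 0.456 -0.167  0.008] rect 456 -167  10x137 a90
dropper_bottle 0.71 [308. 158.] n 213 zmax 0.097 med [0.598 0.037 0.056] rect 607 38  11x10 a45
bin 0.57 [204. 217.] n 12926 zmax 0.223 med [0.42  0.248 0.219] rect 426 229  240x281 a8
flap 0.6 [196. 203.] n 3979 zmax 0.222 med [0.451 0.271 0.219] rect 452 270  120x160 a9
grip 0.62 [206. 218.] n 13114 zmax 0.223 med [0.42  0.248 0.219] rect 426 229  240x281 a9
trigger 0.47 [275. 210.] n 121 zmax 0.213 med [0.441 0.099 0.181] rect 444 100  9x20 a0
```

View pics/side0.png

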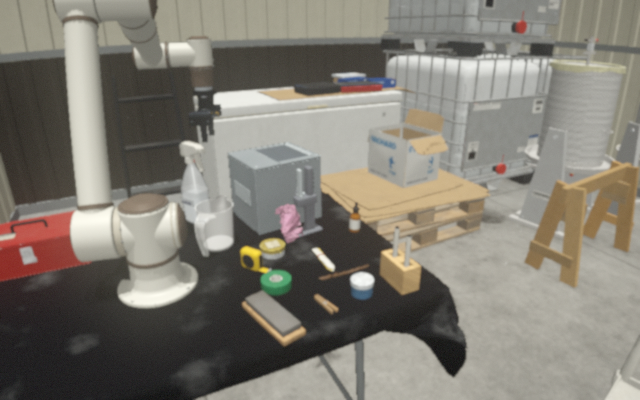

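View pics/top0.png

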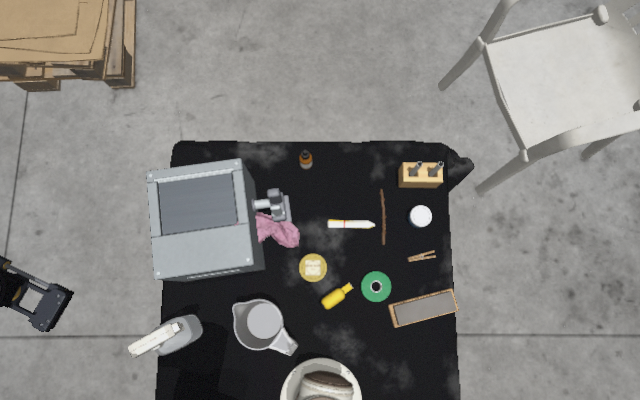

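The side view shows labels (322,260), peg (323,305), tin (362,285) and two markers in the stand (400,270). The scion is at (345,271). The top view agrees, and the gold, green and yellow items are neither white nor film. No film roll shows, so this run has five pieces: labels first.

>>> drive_tool(
  rows=[
    [100,8.5,-32.4,15,0,0,-0.0567],
    [100,8.5,-32.4,15,0,0,-0.0567],
    [100,8.5,-32.4,15,0,0,-0.0567],
    [100,8.5,-32.4,15,0,0,-0.0567],
    [100,8.5,-32.4,0,0,0,-0.0567],
  ],
)

```text
time_s: 1.72
tcp_pos: [0.3108, 0.4027, 0.305]
ee_rot: [[0.747, -0.665, 0.004], [-0.665, -0.747, 0.006], [-0.001, -0.007, -1.0]]
wrist_force: [1.0, -0.7, 0.6]
gripper_width: 0.999
gripper_force: 0.0
```

>>> drive_tool(
  rows=[
    [100,8.5,-32.4,0,0,0,-0.0567],
    [100,8.5,-32.4,0,0,0,-0.0567],
    [100,8.5,-32.4,0,0,0,-0.0567],
    [100,8.5,-32.4,0,0,0,-0.0567],
    [100,8.5,-32.4,0,0,0,-0.0567],
  ],
)

```text
time_s: 2.13
tcp_pos: [0.3522, 0.2393, 0.3019]
ee_rot: [[0.531, -0.847, 0.001], [-0.847, -0.531, 0.001], [-0.0, -0.001, -1.0]]
wrist_force: [0.3, 0.4, -0.6]
gripper_width: 1.0
gripper_force: 0.0
```

>>> drive_tool(
  rows=[
    [100,8.5,-32.4,0,0,0,-0.0567],
    [100,8.5,-32.4,0,0,0,-0.0567],
    [100,8.5,-32.4,0,0,0,-0.0567],
    [100,8.5,-32.4,0,0,0,-0.0567],
    [100,8.5,-32.4,0,0,0,-0.0567],
  ],
)

```text
time_s: 2.55
tcp_pos: [0.3947, 0.0774, 0.302]
ee_rot: [[0.273, -0.962, 0.001], [-0.962, -0.273, 0.001], [-0.0, -0.001, -1.0]]
wrist_force: [1.3, -0.2, -0.5]
gripper_width: 0.997
gripper_force: 0.0
```

>>> drive_tool(
  rows=[
    [100,8.5,-32.4,-24,0,0,-0.0567],
    [100,8.5,-32.4,-24,0,0,-0.0567],
    [100,8.5,-32.4,-24,0,0,-0.0567],
    [100,8.5,-32.4,-24,0,0,-0.0567],
    [100,8.5,-32.4,-24,0,0,-0.0567],
  ],
)

```text
time_s: 2.97
tcp_pos: [0.4374, -0.0847, 0.1811]
ee_rot: [[-0.008, -1.0, 0.002], [-1.0, 0.008, 0.0], [-0.0, -0.002, -1.0]]
wrist_force: [0.1, -0.4, -0.2]
gripper_width: 1.002
gripper_force: 0.0
```

>>> drive_tool(
  rows=[
    [100,0,0,0,0,0,0],
  ],
)

```text
time_s: 3.05
tcp_pos: [0.4349, -0.087, 0.177]
ee_rot: [[-0.014, -1.0, -0.009], [-1.0, 0.014, -0.001], [0.001, 0.009, -1.0]]
wrist_force: [0.2, -0.2, 0.7]
gripper_width: 1.005
gripper_force: 0.0
```

>>> drive_tool(
  rows=[
    [80,0,1,-34,0,0,0],
    [60,0,1,-34,0,0,0],
    [60,0,0,-34,0,0,0],
    [60,0,0,-34,0,0,0],
    [60,0,0,-15,0,0,0],
  ],
)

```text
time_s: 3.47
tcp_pos: [0.4352, -0.0811, 0.0276]
ee_rot: [[-0.005, -1.0, -0.005], [-1.0, 0.005, -0.001], [0.001, 0.005, -1.0]]
wrist_force: [-0.9, 0.6, 0.6]
gripper_width: 0.709
gripper_force: 0.0
```

>>> drive_tool(
  rows=[
    [60,0,0,-6,0,0,0],
    [30,0,0,0,0,0,0],
    [0,0,0,0,0,0,0],
    [0,0,0,0,0,0,0],
    [0,0,0,0,0,0,0],
  ],
)

```text
time_s: 3.88
tcp_pos: [0.4384, -0.0808, 0.026]
ee_rot: [[-0.005, -1.0, 0.004], [-1.0, 0.005, 0.001], [-0.001, -0.004, -1.0]]
wrist_force: [0.7, -0.0, 0.2]
gripper_width: 0.383
gripper_force: 0.0
```

>>> drive_tool(
  rows=[
    [0,0,0,0,0,0,0],
    [0,0,0,0,0,0,0],
    [0,0,0,0,0,0,0],
  ],
)

```text
time_s: 4.13
tcp_pos: [0.4374, -0.081, 0.0255]
ee_rot: [[-0.004, -1.0, 0.001], [-1.0, 0.004, -0.0], [0.0, -0.001, -1.0]]
wrist_force: [-4.1, 1.2, 20.1]
gripper_width: 0.167
gripper_force: 54.2
```

>>> drive_tool(
  rows=[
    [0,0,0,0,0,0,0],
    [0,0,0,0,0,0,0],
  ],
)

```text
time_s: 4.3
tcp_pos: [0.4375, -0.081, 0.026]
ee_rot: [[-0.004, -1.0, 0.001], [-1.0, 0.004, -0.0], [0.0, -0.001, -1.0]]
wrist_force: [-3.5, 1.0, 13.1]
gripper_width: 0.158
gripper_force: 51.4
```

```bash
python3 - <<'E'
from h import *
c=capture("side"); cv2.imwrite("pics/a.png",cv2.resize(c["frame"][180:340,230:470,::-1],None,fx=3,fy=3))
E
```

```text
(no output)
```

View pics/a.png

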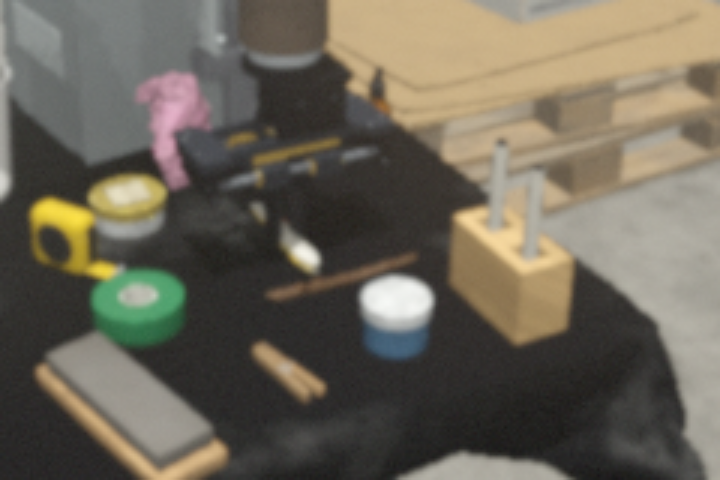

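The labels (crop 300,250) are pinched at their edge only. I'll open, go 5 mm lower and grip again.

>>> drive_tool(
  rows=[
    [50,0,0,0,0,0,0],
    [50,0,0,0,0,0,0],
    [50,0,0,0,0,0,0],
    [50,0,0,0,0,0,0],
  ],
)

```text
time_s: 4.68
tcp_pos: [0.4374, -0.081, 0.0248]
ee_rot: [[-0.005, -1.0, 0.001], [-1.0, 0.005, 0.0], [-0.0, -0.001, -1.0]]
wrist_force: [0.9, 1.1, 0.1]
gripper_width: 0.378
gripper_force: 0.0
```

```bash
python3 - <<'E'
from h import *
st()
for n in("side","top"):
    c=capture(n)
    for r in masks_of("labels",c)[:2]:
            P=cloud(c,r["region"]); P=P[P[:,2]<.06]
            if len(P)<5: continue
            (cx,cy),(w,h),a=cv2.minAreaRect(np.float32(P[:,:2]*1000))
            print(n,round(r["p"],2),np.round(r["xy"]),"n",len(P),"z",np.round(np.percentile(P[:,2],[5,50,95]),3),"rect %.0f %.0f  %.0fx%.0f a%.0f"%(cx,cy,w,h,a))
E
```

```text
t 4.68 tcp [ 0.4374 -0.081   0.0248] w 0.378 gf 0.0 F [0.9 1.1 0.1]
side 0.62 [326. 263.] n 127 z [0.001 0.007 0.009] rect 439 -100  88x22 a88
```

>>> drive_tool(
  rows=[
    [50,1,0,-4,0,0,0],
    [50,0,0,0,0,0,0],
    [50,0,0,0,0,0,0],
  ],
)

```text
time_s: 5.13
tcp_pos: [0.438, -0.081, 0.0201]
ee_rot: [[-0.005, -1.0, -0.001], [-1.0, 0.005, -0.0], [0.0, 0.001, -1.0]]
wrist_force: [-0.8, -0.2, -0.7]
gripper_width: 0.496
gripper_force: 0.0
```

>>> drive_tool(
  rows=[
    [0,0,0,0,0,0,0],
    [0,0,0,0,0,0,0],
    [0,0,0,0,0,0,0],
    [0,0,0,0,0,0,0],
    [0,0,0,0,0,0,0],
  ],
)

```text
time_s: 5.55
tcp_pos: [0.4382, -0.081, 0.0206]
ee_rot: [[-0.005, -1.0, 0.0], [-1.0, 0.005, 0.0], [-0.0, -0.0, -1.0]]
wrist_force: [0.4, -0.6, 2.2]
gripper_width: 0.208
gripper_force: 25.1
```

>>> drive_tool(
  rows=[
    [0,0,0,0,0,0,0],
    [0,0,0,0,0,0,0],
    [0,0,0,0,0,0,0],
  ],
)

```text
time_s: 5.8
tcp_pos: [0.4383, -0.081, 0.0207]
ee_rot: [[-0.005, -1.0, 0.0], [-1.0, 0.005, 0.0], [-0.0, -0.0, -1.0]]
wrist_force: [0.6, -0.2, 0.5]
gripper_width: 0.2
gripper_force: 30.0
```

>>> drive_tool(
  rows=[
    [0,0,0,25,0,0,0],
    [0,0,0,35,0,0,0],
    [0,0,0,35,0,0,0],
    [0,0,0,35,0,0,0],
    [0,0,20,30,0,0,0],
  ],
)

```text
time_s: 6.22
tcp_pos: [0.438, -0.0622, 0.1827]
ee_rot: [[-0.008, -1.0, 0.001], [-1.0, 0.008, -0.0], [0.0, -0.001, -1.0]]
wrist_force: [1.5, 0.3, -0.2]
gripper_width: 0.197
gripper_force: 32.0
```

>>> drive_tool(
  rows=[
    [0,0,20,30,0,0,0.03],
    [0,0,20,30,0,0,0.03],
    [0,-1,20,30,0,0,0.03],
    [0,-1,20,30,0,0,0.03],
    [0,-1,31,0,0,0,0.028],
  ],
)

```text
time_s: 6.63
tcp_pos: [0.4376, 0.0507, 0.3069]
ee_rot: [[0.143, -0.99, 0.012], [-0.99, -0.143, 0.003], [-0.001, -0.012, -1.0]]
wrist_force: [1.4, 0.8, -0.5]
gripper_width: 0.202
gripper_force: 32.0
```

>>> drive_tool(
  rows=[
    [0,-1,31,0,0,0,0],
    [0,-1,31,0,0,0,0],
    [0,-1,31,0,0,0,0],
    [0,0,31,0,0,0,0],
    [0,0,31,0,0,0,0],
  ],
)

```text
time_s: 7.05
tcp_pos: [0.4314, 0.2063, 0.3003]
ee_rot: [[0.143, -0.99, -0.001], [-0.99, -0.143, 0.0], [-0.0, 0.001, -1.0]]
wrist_force: [0.2, -0.9, -0.3]
gripper_width: 0.196
gripper_force: 32.0
```

>>> drive_tool(
  rows=[
    [0,0,31,0,0,0,0],
    [0,0,31,0,0,0,0],
    [0,0,0,0,0,0,0],
    [0,0,0,0,0,0,0],
  ],
)

```text
time_s: 7.38
tcp_pos: [0.4317, 0.2681, 0.2995]
ee_rot: [[0.145, -0.989, -0.002], [-0.989, -0.145, -0.001], [0.001, 0.002, -1.0]]
wrist_force: [0.8, -0.1, -0.1]
gripper_width: 0.201
gripper_force: 32.0
```

```bash
python3 - <<'E'
from h import *
c=capture("side"); cv2.imwrite("pics/b.png",cv2.resize(c["frame"][100:320,200:440,::-1],None,fx=2.5,fy=2.5))
E
```

```text
(no output)
```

View pics/b.png

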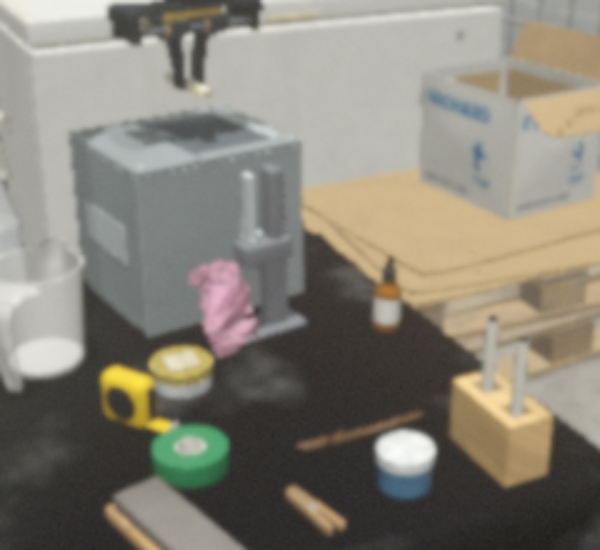

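The labels are held (crop 200,90) above the flap. I'll press down, then release.

>>> drive_tool(
  rows=[
    [0,0,0,-35,0,0,0],
    [0,0,0,-30,0,0,0],
    [0,0,0,-20,0,0,0],
    [0,0,0,-20,0,0,0],
    [0,0,0,-16,0,0,0],
  ],
)

```text
time_s: 7.85
tcp_pos: [0.4323, 0.2657, 0.179]
ee_rot: [[0.141, -0.99, 0.0], [-0.99, -0.141, -0.0], [0.0, -0.0, -1.0]]
wrist_force: [-0.7, -0.6, 2.1]
gripper_width: 0.204
gripper_force: 31.3
```

>>> drive_tool(
  rows=[
    [0,0,0,0,0,0,0],
    [0,0,0,0,0,0,0],
  ],
)

```text
time_s: 8.02
tcp_pos: [0.4312, 0.2651, 0.1791]
ee_rot: [[0.141, -0.99, -0.003], [-0.99, -0.141, -0.003], [0.002, 0.003, -1.0]]
wrist_force: [-2.2, -0.6, 0.1]
gripper_width: 0.205
gripper_force: 32.3
```

>>> drive_tool(
  rows=[
    [45,0,0,0,0,0,0],
    [45,0,0,0,0,0,0],
    [45,0,0,0,0,0,0],
    [45,0,0,0,0,0,0],
    [45,0,0,0,0,0,0],
  ],
)

```text
time_s: 8.43
tcp_pos: [0.432, 0.267, 0.1799]
ee_rot: [[0.142, -0.99, -0.0], [-0.99, -0.142, 0.0], [-0.0, -0.0, -1.0]]
wrist_force: [-2.5, -1.0, 0.7]
gripper_width: 0.428
gripper_force: 1.3
```

>>> drive_tool(
  rows=[
    [45,0,0,25,0,0,0],
    [45,0,0,35,0,0,0],
    [45,0,0,35,0,0,0],
    [45,0,0,30,0,0,0],
    [45,0,0,0,0,0,0],
  ],
)

```text
time_s: 8.85
tcp_pos: [0.4357, 0.2693, 0.3126]
ee_rot: [[0.144, -0.99, 0.014], [-0.99, -0.144, 0.01], [-0.008, -0.015, -1.0]]
wrist_force: [0.5, 0.6, -0.0]
gripper_width: 0.45
gripper_force: 0.0
```

```bash
cat > look.py <<'E'
from h import *
import sys
st()
for n in("side","top"):
    c=capture(n)
    for l in sys.argv[1:]:
        for r in masks_of(l,c)[:2]:
            if r["p"]<.3: continue
            P=cloud(c,r["region"])
            if len(P)<5: continue
            zt=np.percentile(P[:,2],95); T=P[P[:,2]>zt-.009]
            (cx,cy),(w,h),a=cv2.minAreaRect(np.float32(T[:,:2]*1000))
            print(n,l,round(r["p"],2),np.round(r["xy"]),"n",len(P),"zmax %.3f"%zt,"rect %.0f %.0f  %.0fx%.0f a%.0f"%(cx,cy,w,h,a))
E
python3 look.py labels flap film tin peg
```

```text
t 8.85 tcp [0.4357 0.2693 0.3126] w 0.45 gf 0.0 F [ 0.5  0.6 -0. ]
side flap 0.71 [283. 151.] n 564 zmax 0.220 rect 452 265  128x181 a8
side tin 0.61 [363. 283.] n 513 zmax 0.040 rect 452 -260  56x54 a52
side peg 0.5 [325. 303.] n 174 zmax 0.010 rect 351 -263  18x73 a11
top flap 0.89 [213. 201.] n 2055 zmax 0.222 rect 446 263  133x148 a9
top peg 0.56 [424. 259.] n 155 zmax 0.013 rect 348 -262  17x68 a14
```

>>> drive_tool(
  rows=[
    [60,-4.8,-31,0,0,0,0.003],
    [60,-4.8,-31,0,0,0,0.003],
    [60,-4.8,-31,0,0,0,0.003],
    [60,-4.8,-31,0,0,0,0.003],
    [60,-4.8,-31,0,0,0,0.003],
  ],
)

```text
time_s: 9.87
tcp_pos: [0.4077, 0.1107, 0.3045]
ee_rot: [[0.158, -0.987, 0.0], [-0.987, -0.158, -0.0], [0.0, -0.0, -1.0]]
wrist_force: [0.5, -1.0, 0.7]
gripper_width: 0.592
gripper_force: 0.0
```

>>> drive_tool(
  rows=[
    [60,-4.8,-31,0,0,0,0.003],
    [60,-4.8,-31,0,0,0,0.003],
    [60,-4.8,-31,0,0,0,0.003],
    [60,-4.8,-31,0,0,0,0.003],
    [60,-4.8,-31,-25,0,0,0.003],
  ],
)

```text
time_s: 10.28
tcp_pos: [0.3867, -0.0441, 0.2836]
ee_rot: [[0.174, -0.985, 0.011], [-0.985, -0.174, 0.001], [0.001, -0.011, -1.0]]
wrist_force: [1.6, -0.2, 0.4]
gripper_width: 0.6
gripper_force: 0.0
```

>>> drive_tool(
  rows=[
    [60,-4.8,-31,-25,0,0,0.003],
    [60,-4.8,-31,-25,0,0,0.003],
    [60,-4.8,-31,-25,0,0,0.003],
    [60,-4.8,-31,-25,0,0,0.003],
    [60,-4.8,-31,-25,0,0,0.003],
  ],
)

```text
time_s: 10.7
tcp_pos: [0.3598, -0.1996, 0.1539]
ee_rot: [[0.187, -0.982, 0.002], [-0.982, -0.187, -0.0], [0.001, -0.002, -1.0]]
wrist_force: [1.0, 0.7, 0.1]
gripper_width: 0.6
gripper_force: 0.0
```

>>> drive_tool(
  rows=[
    [60,-4.8,-31,-25,0,0,0.003],
    [60,0,0,-25,0,0,0],
    [60,0,0,0,0,0,0],
    [60,0,0,0,0,0,0],
  ],
)

```text
time_s: 11.03
tcp_pos: [0.3547, -0.2292, 0.104]
ee_rot: [[0.189, -0.982, -0.003], [-0.982, -0.189, 0.0], [-0.001, 0.003, -1.0]]
wrist_force: [-0.5, -0.3, 0.3]
gripper_width: 0.606
gripper_force: 0.0
```

```bash
python3 look.py peg tin
```

```text
t 11.03 tcp [ 0.3547 -0.2292  0.104 ] w 0.606 gf 0.0 F [-0.5 -0.3  0.3]
side peg 0.67 [322. 307.] n 170 zmax 0.010 rect 349 -263  17x73 a12
side tin 0.87 [349. 284.] n 530 zmax 0.040 rect 418 -250  54x54 a36
```

The tin was knocked to (418,-250), so I'll use a narrower opening for the peg.

>>> drive_tool(
  rows=[
    [40,-6,-34,0,0,0,0.02],
    [40,0,0,-25,0,0,0],
    [40,0,0,-25,0,0,0],
    [40,0,0,-25,0,0,0],
    [40,0,0,-8.5,0,0,0],
  ],
)

```text
time_s: 11.75
tcp_pos: [0.3482, -0.2623, 0.0193]
ee_rot: [[0.209, -0.978, -0.003], [-0.978, -0.209, 0.001], [-0.002, 0.003, -1.0]]
wrist_force: [-0.5, 2.5, 9.2]
gripper_width: 0.411
gripper_force: 6.7
```

>>> drive_tool(
  rows=[
    [40,0,0,0,0,0,0],
    [0,0,0,0,0,0,0],
    [0,0,0,0,0,0,0],
    [0,0,0,0,0,0,0],
    [0,0,0,0,0,0,0],
  ],
)

```text
time_s: 12.17
tcp_pos: [0.3499, -0.263, 0.0218]
ee_rot: [[0.21, -0.978, 0.002], [-0.978, -0.21, -0.0], [0.001, -0.001, -1.0]]
wrist_force: [0.6, -0.4, 0.7]
gripper_width: 0.184
gripper_force: 0.1
```

>>> drive_tool(
  rows=[
    [0,0,0,0,0,0,0],
    [0,0,0,0,0,0,0],
  ],
)

```text
time_s: 12.33
tcp_pos: [0.3498, -0.2631, 0.0217]
ee_rot: [[0.21, -0.978, 0.001], [-0.978, -0.21, -0.0], [0.001, -0.001, -1.0]]
wrist_force: [-0.4, 2.0, 4.8]
gripper_width: 0.158
gripper_force: 30.0
```

>>> drive_tool(
  rows=[
    [0,0,0,15,0,0,0],
    [0,0,0,30,0,0,0],
    [0,0,0,35,0,0,0],
    [0,0,0,0,0,0,0],
  ],
)

```text
time_s: 12.67
tcp_pos: [0.3532, -0.2645, 0.1065]
ee_rot: [[0.211, -0.977, 0.011], [-0.977, -0.211, -0.005], [0.007, -0.01, -1.0]]
wrist_force: [0.5, -0.6, -1.6]
gripper_width: 0.155
gripper_force: 29.9
```

```bash
python3 look.py peg tin
```

```text
t 12.67 tcp [ 0.3532 -0.2645  0.1065] w 0.155 gf 29.93814792134799 F [ 0.5 -0.6 -1.6]
side peg 0.45 [330. 277.] n 98 zmax 0.093 rect 356 -266  18x71 a9
side tin 0.97 [349. 282.] n 478 zmax 0.041 rect 401 -261  97x49 a30
```

>>> drive_tool(
  rows=[
    [0,4.8,31.2,25,0,0,-0.004],
    [0,4.8,31.2,25,0,0,-0.004],
    [0,4.8,31.2,25,0,0,-0.004],
    [0,4.8,31.2,25,0,0,-0.004],
    [0,4.8,31.2,25,0,0,-0.004],
  ],
)

```text
time_s: 13.38
tcp_pos: [0.3726, -0.1058, 0.2261]
ee_rot: [[0.189, -0.982, -0.003], [-0.982, -0.189, -0.0], [-0.0, 0.003, -1.0]]
wrist_force: [0.9, 0.1, -0.4]
gripper_width: 0.16
gripper_force: 29.9
```

>>> drive_tool(
  rows=[
    [0,4.8,31.2,25,0,0,-0.004],
    [0,4.8,31.2,25,0,0,-0.004],
    [0,4.8,31.2,25,0,0,-0.004],
    [0,4.8,31.2,0,0,0,-0.004],
    [0,4.8,31.2,0,0,0,-0.004],
  ],
)

```text
time_s: 13.8
tcp_pos: [0.3977, 0.0509, 0.3017]
ee_rot: [[0.17, -0.985, 0.002], [-0.985, -0.17, 0.001], [-0.001, -0.002, -1.0]]
wrist_force: [0.2, 0.9, -1.1]
gripper_width: 0.158
gripper_force: 29.9
```

>>> drive_tool(
  rows=[
    [0,4.8,31.2,0,0,0,-0.004],
    [0,4.8,31.2,0,0,0,-0.004],
    [0,4.8,31.2,0,0,0,-0.004],
    [0,4.8,31.2,0,0,0,-0.004],
    [0,4.8,31.2,0,0,0,-0.004],
  ],
)

```text
time_s: 14.22
tcp_pos: [0.421, 0.2065, 0.2996]
ee_rot: [[0.151, -0.989, -0.002], [-0.989, -0.151, -0.002], [0.002, 0.002, -1.0]]
wrist_force: [1.1, 1.1, -0.3]
gripper_width: 0.159
gripper_force: 29.9
```

>>> drive_tool(
  rows=[
    [0,4.8,31.2,0,0,0,-0.004],
    [0,4.8,31.2,0,0,0,-0.004],
    [0,0,0,0,0,0,0],
  ],
)

```text
time_s: 14.47
tcp_pos: [0.4317, 0.2717, 0.2985]
ee_rot: [[0.146, -0.989, -0.002], [-0.989, -0.146, -0.002], [0.002, 0.002, -1.0]]
wrist_force: [-0.6, 1.0, -0.2]
gripper_width: 0.159
gripper_force: 29.9
```

```bash
python3 look.py peg tin
```

```text
t 14.47 tcp [0.4317 0.2717 0.2985] w 0.159 gf 29.938672291464172 F [-0.6  1.  -0.2]
side tin 0.6 [351. 283.] n 512 zmax 0.040 rect 417 -249  54x54 a13
top peg 0.7 [386. 218.] n 171 zmax 0.012 rect 455 -168  12x137 a90
top peg 0.51 [204. 202.] n 38 zmax 0.290 rect 436 240  17x15 a12
top tin 0.59 [416. 230.] n 420 zmax 0.045 rect 418 -247  55x53 a2
```

Peg in hand above the flap; press, release, rise, then head back towards the tin at (418,-248).

>>> drive_tool(
  rows=[
    [0,0,-3,-35,0,0,0],
    [0,0,0,-30,0,0,0],
    [0,0,0,-20,0,0,0],
    [0,0,0,-20,0,0,0],
    [0,0,0,-15,0,0,0],
  ],
)

```text
time_s: 15.18
tcp_pos: [0.4311, 0.2633, 0.1805]
ee_rot: [[0.141, -0.99, 0.001], [-0.99, -0.141, 0.0], [-0.0, -0.001, -1.0]]
wrist_force: [-0.8, -1.0, 2.0]
gripper_width: 0.16
gripper_force: 31.2
```

>>> drive_tool(
  rows=[
    [0,0,0,0,0,0,0],
    [45,0,0,0,0,0,0],
    [45,0,0,0,0,0,0],
    [45,0,0,0,0,0,0],
    [45,0,0,0,0,0,0],
  ],
)

```text
time_s: 15.6
tcp_pos: [0.4309, 0.2643, 0.1819]
ee_rot: [[0.142, -0.99, 0.0], [-0.99, -0.142, 0.001], [-0.001, -0.001, -1.0]]
wrist_force: [-3.4, -0.9, 0.2]
gripper_width: 0.375
gripper_force: 1.2
```

>>> drive_tool(
  rows=[
    [45,0,0,0,0,0,0],
    [45,0,0,25,0,0,0],
    [45,0,0,35,0,0,0],
    [45,0,0,35,0,0,0],
    [45,0,0,26,0,0,0],
  ],
)

```text
time_s: 16.02
tcp_pos: [0.4324, 0.2652, 0.3061]
ee_rot: [[0.143, -0.99, 0.006], [-0.99, -0.143, 0.004], [-0.003, -0.006, -1.0]]
wrist_force: [0.7, -0.3, 0.1]
gripper_width: 0.447
gripper_force: 0.0
```

>>> drive_tool(
  rows=[
    [100,0,-31,0,0,0,0],
    [100,0,-31,0,0,0,0],
    [100,0,-31,0,0,0,0],
    [100,0,-31,0,0,0,0],
    [100,0,-31,0,0,0,0],
  ],
)

```text
time_s: 16.43
tcp_pos: [0.4317, 0.1084, 0.3031]
ee_rot: [[0.143, -0.99, 0.004], [-0.99, -0.143, 0.002], [-0.001, -0.004, -1.0]]
wrist_force: [0.9, 0.5, -0.5]
gripper_width: 0.745
gripper_force: 0.0
```

>>> drive_tool(
  rows=[
    [100,0,-31,0,0,0,0],
    [100,0,-31,0,0,0,0],
    [100,0,-31,0,0,0,0],
    [100,0,-31,0,0,0,0],
    [100,0,-31,0,0,0,0],
  ],
)

```text
time_s: 16.85
tcp_pos: [0.4317, -0.0471, 0.3032]
ee_rot: [[0.143, -0.99, 0.004], [-0.99, -0.143, 0.0], [0.0, -0.004, -1.0]]
wrist_force: [0.4, 0.5, -0.2]
gripper_width: 0.993
gripper_force: 0.0
```

>>> drive_tool(
  rows=[
    [100,0,-31,-20,0,0,0],
    [100,0,-31,-20,0,0,0],
    [100,0,-31,-20,0,0,0],
    [100,0,-31,-20,0,0,0],
    [100,0,-31,-20,0,0,0],
  ],
)

```text
time_s: 17.27
tcp_pos: [0.432, -0.2026, 0.2022]
ee_rot: [[0.143, -0.99, 0.004], [-0.99, -0.143, -0.001], [0.002, -0.004, -1.0]]
wrist_force: [1.2, 0.2, 0.2]
gripper_width: 0.998
gripper_force: 0.0
```

```bash
python3 look.py peg tin flap marker_0
```

```text
t 17.27 tcp [ 0.432  -0.2026  0.2022] w 0.998 gf 0.0 F [1.2 0.2 0.2]
side tin 0.69 [340. 274.] n 179 zmax 0.008 rect 450 -169  127x67 a30
side tin 0.68 [350. 285.] n 509 zmax 0.040 rect 418 -249  55x54 a37
side flap 0.83 [278. 153.] n 449 zmax 0.218 rect 453 268  117x162 a9
side marker_0 0.69 [393. 238.] n 191 zmax 0.144 rect 561 -237  13x10 a60
side marker_0 0.62 [408. 250.] n 125 zmax 0.145 rect 556 -290  12x9 a77
top tin 0.69 [419. 225.] n 138 zmax 0.046 rect 420 -220  34x103 a17
top tin 0.47 [387. 226.] n 158 zmax 0.013 rect 438 -169  12x107 a88
top flap 0.81 [197. 202.] n 3974 zmax 0.222 rect 453 270  120x160 a9
```

>>> drive_tool(
  rows=[
    [100,-7,-23,-20,0,0,0],
    [100,-7,-22.5,-20,0,0,0],
    [100,0,0,-34,0,0,0],
    [100,0,0,-34,0,0,0],
    [100,0,0,-30,0,0,0],
  ],
)

```text
time_s: 18.18
tcp_pos: [0.4172, -0.2459, 0.0633]
ee_rot: [[0.143, -0.99, 0.002], [-0.99, -0.143, -0.0], [0.001, -0.002, -1.0]]
wrist_force: [0.1, 0.0, -0.3]
gripper_width: 0.999
gripper_force: 0.0
```

>>> drive_tool(
  rows=[
    [100,0,0,-25,0,0,0],
    [100,0,0,-12,0,0,0],
    [0,0,0,0,0,0,0],
    [0,0,0,0,0,0,0],
    [0,0,0,0,0,0,0],
  ],
)

```text
time_s: 18.6
tcp_pos: [0.4183, -0.2461, 0.0283]
ee_rot: [[0.144, -0.99, 0.003], [-0.99, -0.144, -0.001], [0.001, -0.002, -1.0]]
wrist_force: [0.4, 0.1, 0.4]
gripper_width: 0.854
gripper_force: 0.0
```

>>> drive_tool(
  rows=[
    [0,0,0,0,0,0,0],
    [0,0,0,0,0,0,0],
    [0,0,0,0,0,0,0],
    [0,0,0,0,0,0,0],
  ],
)

```text
time_s: 18.93
tcp_pos: [0.4175, -0.2462, 0.028]
ee_rot: [[0.143, -0.99, 0.002], [-0.99, -0.143, -0.0], [0.001, -0.002, -1.0]]
wrist_force: [0.1, 1.7, 4.5]
gripper_width: 0.602
gripper_force: 29.9
```

>>> drive_tool(
  rows=[
    [0,0,0,15,0,0,0],
    [0,0,0,30,0,0,0],
    [0,0,0,35,0,0,0],
    [0,0,0,0,0,0,0],
  ],
)

```text
time_s: 19.27
tcp_pos: [0.421, -0.2475, 0.1131]
ee_rot: [[0.144, -0.989, 0.012], [-0.99, -0.144, -0.004], [0.006, -0.011, -1.0]]
wrist_force: [1.1, 0.1, -1.0]
gripper_width: 0.607
gripper_force: 30.0
```

```bash
python3 look.py tin
```

```text
t 19.27 tcp [ 0.421  -0.2475  0.1131] w 0.607 gf 29.98593664247892 F [ 1.1  0.1 -1. ]
side tin 0.9 [352. 252.] n 447 zmax 0.126 rect 426 -252  55x42 a61
top tin 0.63 [413. 230.] n 73 zmax 0.125 rect 405 -237  52x21 a55
top tin 0.55 [306. 160.] n 187 zmax 0.099 rect 606 38  7x11 a37
```

>>> drive_tool(
  rows=[
    [0,1.5,30.3,24,0,0,0],
    [0,1.5,30.3,24,0,0,0],
    [0,1.5,30.3,24,0,0,0],
    [0,1.5,30.3,24,0,0,0],
    [0,1.5,30.3,24,0,0,0],
  ],
)

```text
time_s: 19.88
tcp_pos: [0.4233, -0.0934, 0.2265]
ee_rot: [[0.142, -0.99, -0.004], [-0.99, -0.142, -0.0], [-0.0, 0.004, -1.0]]
wrist_force: [0.4, 0.8, -1.1]
gripper_width: 0.608
gripper_force: 30.0
```

>>> drive_tool(
  rows=[
    [0,1.5,30.3,24,0,0,0],
    [0,1.5,30.3,24,0,0,0],
    [0,1.5,30.3,24,0,0,0],
    [0,1.5,30.3,0,0,0,0],
    [0,1.5,30.3,0,0,0,0],
  ],
)

```text
time_s: 20.3
tcp_pos: [0.4319, 0.0586, 0.2992]
ee_rot: [[0.143, -0.99, 0.001], [-0.99, -0.143, 0.001], [-0.001, -0.001, -1.0]]
wrist_force: [0.9, -0.7, -1.9]
gripper_width: 0.611
gripper_force: 30.0
```

>>> drive_tool(
  rows=[
    [0,1.5,30.3,0,0,0,0],
    [0,1.5,30.3,0,0,0,0],
    [0,1.5,30.3,0,0,0,0],
    [0,1.5,30.3,0,0,0,0],
    [0,1.5,30.3,0,0,0,0],
  ],
)

```text
time_s: 20.72
tcp_pos: [0.4387, 0.2096, 0.2971]
ee_rot: [[0.143, -0.99, -0.003], [-0.99, -0.143, -0.002], [0.002, 0.003, -1.0]]
wrist_force: [1.4, -0.6, -1.3]
gripper_width: 0.608
gripper_force: 30.0
```

>>> drive_tool(
  rows=[
    [0,1.5,30.3,0,0,0,0],
    [0,1.5,30.3,0,0,0,0],
    [0,0,0,0,0,0,0],
    [0,0,0,0,0,0,0],
  ],
)

```text
time_s: 21.05
tcp_pos: [0.4419, 0.2699, 0.2965]
ee_rot: [[0.144, -0.99, -0.004], [-0.99, -0.144, -0.004], [0.003, 0.004, -1.0]]
wrist_force: [-0.8, -0.8, -1.6]
gripper_width: 0.61
gripper_force: 30.0
```

```bash
python3 look.py tin
```

```text
t 21.05 tcp [0.4419 0.2699 0.2965] w 0.61 gf 29.98543777343002 F [-0.8 -0.8 -1.6]
side tin 0.46 [283. 128.] n 199 zmax 0.309 rect 447 262  50x41 a66
top tin 0.61 [195. 200.] n 223 zmax 0.365 rect 437 238  20x9 a14
```

>>> drive_tool(
  rows=[
    [0,1,0,-35,0,0,0],
    [0,0,0,-25,0,0,0],
    [0,0,0,-20,0,0,0],
    [0,0,0,-20,0,0,0],
    [0,0,0,-17,0,0,0],
  ],
)

```text
time_s: 21.67
tcp_pos: [0.4438, 0.268, 0.1821]
ee_rot: [[0.141, -0.99, 0.001], [-0.99, -0.141, 0.001], [-0.0, -0.001, -1.0]]
wrist_force: [-0.6, 0.6, 2.8]
gripper_width: 0.607
gripper_force: 32.7
```

>>> drive_tool(
  rows=[
    [0,0,0,0,0,0,0],
    [0,0,0,0,0,0,0],
  ],
)

```text
time_s: 21.83
tcp_pos: [0.442, 0.267, 0.1812]
ee_rot: [[0.141, -0.99, -0.004], [-0.99, -0.141, -0.004], [0.003, 0.005, -1.0]]
wrist_force: [-4.3, -1.5, -2.3]
gripper_width: 0.607
gripper_force: 33.7
```

>>> drive_tool(
  rows=[
    [76,0,0,0,0,0,0],
    [76,0,0,0,0,0,0],
    [76,0,0,0,0,0,0],
    [76,0,0,0,0,0,0],
    [76,0,0,0,0,0,0],
  ],
)

```text
time_s: 22.25
tcp_pos: [0.4434, 0.2689, 0.1825]
ee_rot: [[0.142, -0.99, 0.0], [-0.99, -0.142, 0.0], [-0.0, -0.0, -1.0]]
wrist_force: [-3.7, -1.0, 0.1]
gripper_width: 0.753
gripper_force: 1.9
```

>>> drive_tool(
  rows=[
    [76,0,0,25,0,0,0],
    [76,0,0,35,0,0,0],
    [76,0,0,35,0,0,0],
    [76,0,0,25,0,0,0],
    [76,0,0,0,0,0,0],
  ],
)

```text
time_s: 22.67
tcp_pos: [0.4474, 0.2716, 0.3101]
ee_rot: [[0.144, -0.989, 0.015], [-0.99, -0.144, 0.011], [-0.009, -0.016, -1.0]]
wrist_force: [-0.4, 0.3, 0.5]
gripper_width: 0.759
gripper_force: 0.0
```

```bash
python3 look.py tin flap
```

```text
t 22.67 tcp [0.4474 0.2716 0.3101] w 0.759 gf 0.0 F [-0.4  0.3  0.5]
side tin 0.65 [356. 220.] n 163 zmax 0.080 rect 603 35  11x10 a60
side flap 0.6 [284. 154.] n 454 zmax 0.218 rect 453 272  121x160 a7
top flap 0.88 [211. 202.] n 2130 zmax 0.222 rect 446 265  135x151 a8
```

>>> drive_tool(
  rows=[
    [60,6.8,-29.8,0,0,0,-0.0086],
    [60,6.8,-29.8,0,0,0,-0.0086],
    [60,6.8,-29.8,0,0,0,-0.0086],
    [60,6.8,-29.8,0,0,0,-0.0086],
    [60,6.8,-29.8,0,0,0,-0.0086],
  ],
)

```text
time_s: 23.38
tcp_pos: [0.4775, 0.1186, 0.3011]
ee_rot: [[0.1, -0.995, -0.001], [-0.995, -0.1, -0.001], [0.001, 0.001, -1.0]]
wrist_force: [0.6, -1.0, -0.7]
gripper_width: 0.61
gripper_force: 0.0
```

>>> drive_tool(
  rows=[
    [60,6.8,-29.8,0,0,0,-0.0086],
    [60,6.8,-29.8,0,0,0,-0.0086],
    [60,6.8,-29.8,0,0,0,-0.0086],
    [60,6.8,-29.8,0,0,0,-0.0086],
    [60,6.8,-29.8,0,0,0,-0.0086],
  ],
)

```text
time_s: 23.8
tcp_pos: [0.5115, -0.0306, 0.3011]
ee_rot: [[0.057, -0.998, -0.001], [-0.998, -0.057, -0.001], [0.001, 0.001, -1.0]]
wrist_force: [0.6, -0.0, 0.5]
gripper_width: 0.596
gripper_force: 0.0
```

>>> drive_tool(
  rows=[
    [60,6.8,-29.8,0,0,0,-0.0086],
    [60,6.8,-29.8,0,0,0,-0.0086],
    [60,6.8,-29.8,-20,0,0,-0.0086],
    [60,6.8,-29.8,-20,0,0,-0.0086],
    [60,6.8,-29.8,-20,0,0,-0.0086],
  ],
)

```text
time_s: 24.22
tcp_pos: [0.5456, -0.1796, 0.2405]
ee_rot: [[0.014, -1.0, -0.0], [-1.0, -0.014, -0.0], [0.0, 0.0, -1.0]]
wrist_force: [0.5, 0.9, 0.5]
gripper_width: 0.602
gripper_force: 0.0
```

>>> drive_tool(
  rows=[
    [60,6.8,-29.8,-20,0,0,-0.0086],
    [60,6.8,-29.8,-20,0,0,-0.0086],
    [60,0,0,0,0,0,0],
    [60,0,0,0,0,0,0],
  ],
)

```text
time_s: 24.55
tcp_pos: [0.558, -0.239, 0.1988]
ee_rot: [[-0.006, -1.0, -0.006], [-1.0, 0.006, 0.001], [-0.001, 0.006, -1.0]]
wrist_force: [0.1, -0.2, -0.5]
gripper_width: 0.604
gripper_force: 0.0
```

```bash
python3 look.py marker_0 stand; python3 - <<'E'
from h import *
c=capture("side"); cv2.imwrite("pics/c.png",cv2.resize(c["frame"][130:330,280:480,::-1],None,fx=3,fy=3))
E
```

```text
t 24.55 tcp [ 0.558  -0.239   0.1988] w 0.604 gf 0.0 F [ 0.1 -0.2 -0.5]
side marker_0 0.73 [282. 153.] n 494 zmax 0.218 rect 453 272  121x168 a8
side marker_0 0.63 [408. 247.] n 174 zmax 0.144 rect 558 -287  14x11 a32
side stand 0.65 [278. 187.] n 6876 zmax 0.219 rect 425 227  241x281 a8
side stand 0.56 [400. 272.] n 1218 zmax 0.069 rect 558 -263  100x55 a88
top marker_0 0.37 [412. 169.] n 20 zmax 0.108 rect 558 -232  3x1 a30
top stand 0.71 [409. 174.] n 434 zmax 0.075 rect 532 -226  49x113 a79
```

View pics/c.png

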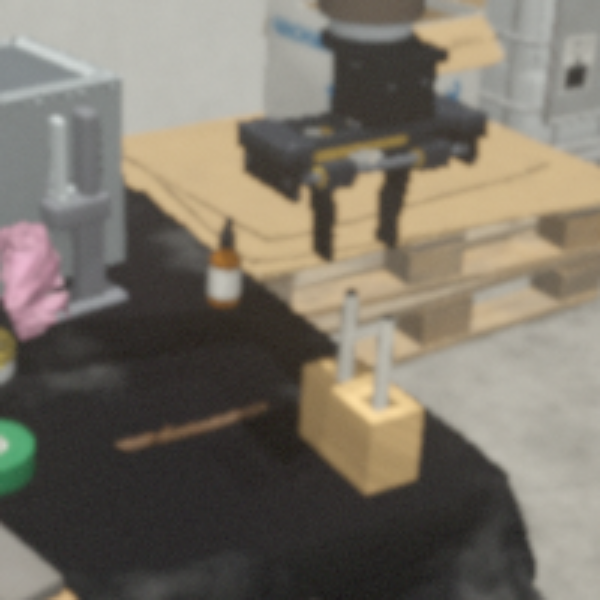

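The fingers straddle the left marker (crop 350,290), and the right one stands at (385,325). I'll descend, grip and lift.

>>> drive_tool(
  rows=[
    [60,0,0,-30,0,0,0],
    [60,0,0,-30,0,0,0],
    [60,0,0,-20,0,0,0],
    [60,0,0,-11,0,0,0],
    [0,0,0,0,0,0,0],
  ],
)

```text
time_s: 25.32
tcp_pos: [0.5578, -0.2368, 0.1089]
ee_rot: [[-0.003, -1.0, -0.004], [-1.0, 0.003, 0.001], [-0.001, 0.004, -1.0]]
wrist_force: [0.5, -0.1, -0.3]
gripper_width: 0.573
gripper_force: 0.0
```

>>> drive_tool(
  rows=[
    [0,0,0,0,0,0,0],
    [0,0,0,0,0,0,0],
    [0,0,0,0,0,0,0],
    [0,0,0,0,0,0,0],
    [0,0,0,0,0,0,0],
  ],
)

```text
time_s: 25.73
tcp_pos: [0.5596, -0.2377, 0.1121]
ee_rot: [[-0.003, -1.0, 0.002], [-1.0, 0.003, -0.0], [0.0, -0.002, -1.0]]
wrist_force: [0.4, 0.7, -0.3]
gripper_width: 0.229
gripper_force: 0.0
```

>>> drive_tool(
  rows=[
    [0,0,0,0,0,0,0],
    [0,0,0,0,0,0,0],
    [0,0,0,20,0,0,0],
    [0,0,0,30,0,0,0],
    [0,0,0,30,0,0,0],
  ],
)

```text
time_s: 26.15
tcp_pos: [0.5583, -0.2375, 0.1909]
ee_rot: [[-0.003, -1.0, -0.003], [-1.0, 0.003, 0.001], [-0.0, 0.003, -1.0]]
wrist_force: [0.6, 0.3, -0.8]
gripper_width: 0.161
gripper_force: 30.0
```

>>> drive_tool(
  rows=[
    [0,0,0,30,0,0,0],
    [0,0,0,30,0,0,0],
    [0,0,0,30,0,0,0],
    [0,0,0,0,0,0,0],
    [0,0,0,0,0,0,0],
  ],
)

```text
time_s: 26.57
tcp_pos: [0.5598, -0.2377, 0.2833]
ee_rot: [[-0.003, -1.0, 0.005], [-1.0, 0.003, -0.001], [0.001, -0.005, -1.0]]
wrist_force: [0.1, 1.1, -1.4]
gripper_width: 0.164
gripper_force: 30.0
```

```bash
python3 - <<'E'
from h import *
st()
c=capture("side"); cv2.imwrite("pics/d.png",cv2.resize(c["frame"][100:330,280:480,::-1],None,fx=2.5,fy=2.5))
E
```

```text
t 26.57 tcp [ 0.5598 -0.2377  0.2833] w 0.164 gf 29.999917061068118 F [ 0.1  1.1 -1.4]
```

View pics/d.png

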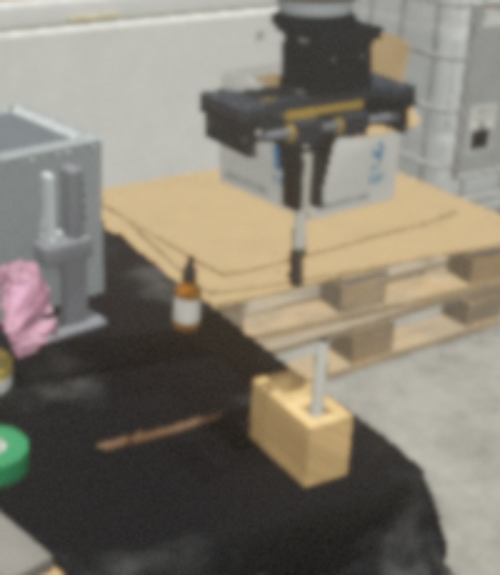

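The marker is held upright (crop 300,230). I'll carry it high over the box.

>>> drive_tool(
  rows=[
    [0,-7.8,29.6,12.5,0,0,0.0086],
    [0,-7.8,29.6,12.5,0,0,0.0086],
    [0,-7.8,29.6,12.5,0,0,0.0086],
    [0,-7.8,29.6,12.5,0,0,0.0086],
    [0,-7.8,29.6,12.5,0,0,0.0086],
  ],
)

```text
time_s: 27.03
tcp_pos: [0.5188, -0.0884, 0.342]
ee_rot: [[0.04, -0.999, -0.004], [-0.999, -0.04, -0.0], [-0.0, 0.004, -1.0]]
wrist_force: [0.1, -0.4, -0.0]
gripper_width: 0.166
gripper_force: 30.0
```

>>> drive_tool(
  rows=[
    [0,-7.8,29.6,12.5,0,0,0.0086],
    [0,-7.8,29.6,0,0,0,0.0086],
    [0,-7.8,29.6,0,0,0,0.0086],
    [0,-7.8,29.6,0,0,0,0.0086],
    [0,-7.8,29.6,0,0,0,0.0086],
  ],
)

```text
time_s: 27.45
tcp_pos: [0.4798, 0.0596, 0.3542]
ee_rot: [[0.083, -0.997, -0.003], [-0.997, -0.083, -0.001], [0.001, 0.003, -1.0]]
wrist_force: [-0.1, -0.4, 0.3]
gripper_width: 0.164
gripper_force: 30.0
```

>>> drive_tool(
  rows=[
    [0,-7.8,29.6,0,0,0,0.0086],
    [0,-7.8,29.6,0,0,0,0.0086],
    [0,-7.8,29.6,0,0,0,0.0086],
    [0,-7.8,29.6,0,0,0,0.0086],
    [0,-7.8,29.6,0,0,0,0.0086],
  ],
)

```text
time_s: 27.87
tcp_pos: [0.4408, 0.2074, 0.3542]
ee_rot: [[0.126, -0.992, -0.003], [-0.992, -0.126, -0.002], [0.002, 0.003, -1.0]]
wrist_force: [0.2, 0.3, 0.2]
gripper_width: 0.159
gripper_force: 30.0
```

>>> drive_tool(
  rows=[
    [0,-7.8,29.6,0,0,0,0.0086],
    [0,-7.8,29.6,0,0,0,0.0086],
    [0,0,0,0,0,0,0],
    [0,0,0,0,0,0,0],
  ],
)

```text
time_s: 28.2
tcp_pos: [0.4256, 0.2665, 0.3539]
ee_rot: [[0.145, -0.989, -0.003], [-0.989, -0.145, -0.003], [0.003, 0.004, -1.0]]
wrist_force: [0.9, -0.0, 0.7]
gripper_width: 0.166
gripper_force: 30.0
```

>>> drive_tool(
  rows=[
    [0,1,0,-30,0,0,0],
    [0,0,0,-25,0,0,0],
    [0,0,0,-25,0,0,0],
    [0,0,0,-25,0,0,0],
    [0,0,0,-25,0,0,0],
  ],
)

```text
time_s: 28.62
tcp_pos: [0.4274, 0.2641, 0.2247]
ee_rot: [[0.141, -0.99, -0.001], [-0.99, -0.141, -0.001], [0.001, 0.001, -1.0]]
wrist_force: [-2.0, -0.4, -0.1]
gripper_width: 0.163
gripper_force: 30.0
```

>>> drive_tool(
  rows=[
    [0,0,0,-25,0,0,0],
    [0,0,0,-18,0,0,0],
    [0,0,0,0,0,0,0],
    [0,0,0,0,0,0,0],
  ],
)

```text
time_s: 28.95
tcp_pos: [0.4252, 0.2626, 0.1807]
ee_rot: [[0.14, -0.99, -0.007], [-0.99, -0.14, -0.006], [0.005, 0.008, -1.0]]
wrist_force: [-4.9, -1.6, -2.4]
gripper_width: 0.162
gripper_force: 30.0
```

>>> drive_tool(
  rows=[
    [42,0,0,0,0,0,0],
    [42,0,0,0,0,0,0],
    [42,0,0,0,0,0,0],
    [42,0,0,0,0,0,0],
    [42,0,0,0,0,0,0],
  ],
)

```text
time_s: 29.37
tcp_pos: [0.4279, 0.2663, 0.1842]
ee_rot: [[0.143, -0.99, 0.002], [-0.99, -0.143, 0.002], [-0.002, -0.002, -1.0]]
wrist_force: [-2.8, 0.8, 0.8]
gripper_width: 0.395
gripper_force: 1.2
```

>>> drive_tool(
  rows=[
    [42,0,0,20,0,0,0],
    [42,0,0,30,0,0,0],
    [42,0,0,35,0,0,0],
    [42,0,0,35,0,0,0],
    [42,0,0,0,0,0,0],
  ],
)

```text
time_s: 29.78
tcp_pos: [0.4312, 0.268, 0.3119]
ee_rot: [[0.144, -0.989, 0.015], [-0.99, -0.144, 0.011], [-0.009, -0.016, -1.0]]
wrist_force: [0.9, 1.3, 1.6]
gripper_width: 0.425
gripper_force: 0.0
```

```bash
python3 look.py flap marker_0
```

```text
t 29.78 tcp [0.4312 0.268  0.3119] w 0.425 gf 0.0 F [0.9 1.3 1.6]
side flap 0.92 [284. 155.] n 399 zmax 0.218 rect 462 286  96x154 a6
side marker_0 0.63 [408. 248.] n 130 zmax 0.143 rect 555 -291  6x10 a33
top flap 0.71 [214. 200.] n 2065 zmax 0.219 rect 479 235  78x83 a8
top marker_0 0.7 [212. 200.] n 2005 zmax 0.219 rect 451 230  136x84 a11
top marker_0 0.43 [436. 168.] n 90 zmax 0.148 rect 559 -286  8x10 a45
```

>>> drive_tool(
  rows=[
    [60,7.2,-30.7,0,0,0,-0.008],
    [60,7.2,-30.7,0,0,0,-0.008],
    [60,7.2,-30.7,0,0,0,-0.008],
    [60,7.2,-30.7,0,0,0,-0.008],
    [60,7.2,-30.7,0,0,0,-0.008],
  ],
)

```text
time_s: 30.5
tcp_pos: [0.4634, 0.1106, 0.3021]
ee_rot: [[0.103, -0.995, -0.001], [-0.995, -0.103, -0.001], [0.001, 0.002, -1.0]]
wrist_force: [0.1, 0.1, 0.0]
gripper_width: 0.592
gripper_force: 0.0
```

>>> drive_tool(
  rows=[
    [60,7.2,-30.7,0,0,0,-0.008],
    [60,7.2,-30.7,0,0,0,-0.008],
    [60,7.2,-30.7,0,0,0,-0.008],
    [60,7.2,-30.7,0,0,0,-0.008],
    [60,7.2,-30.7,0,0,0,-0.008],
  ],
)

```text
time_s: 30.92
tcp_pos: [0.4994, -0.0431, 0.302]
ee_rot: [[0.063, -0.998, -0.002], [-0.998, -0.063, -0.001], [0.0, 0.002, -1.0]]
wrist_force: [0.5, 1.2, 0.2]
gripper_width: 0.599
gripper_force: 0.0
```

>>> drive_tool(
  rows=[
    [60,7.2,-30.7,0,0,0,-0.008],
    [60,7.2,-30.7,0,0,0,-0.008],
    [60,7.2,-30.7,0,0,0,-0.008],
    [60,7.2,-30.7,-20,0,0,-0.008],
    [60,7.2,-30.7,-20,0,0,-0.008],
  ],
)

```text
time_s: 31.33
tcp_pos: [0.5361, -0.1967, 0.2626]
ee_rot: [[0.023, -1.0, 0.002], [-1.0, -0.023, -0.0], [0.0, -0.002, -1.0]]
wrist_force: [0.6, 0.2, -0.5]
gripper_width: 0.603
gripper_force: 0.0
```

>>> drive_tool(
  rows=[
    [60,7.2,-30.7,-20,0,0,-0.008],
    [60,7.2,-30.7,-20,0,0,-0.008],
    [60,7.2,-30.7,-20,0,0,-0.008],
    [60,0,0,0,0,0,0],
    [60,0,0,0,0,0,0],
  ],
)

```text
time_s: 31.75
tcp_pos: [0.5558, -0.2883, 0.1993]
ee_rot: [[-0.004, -1.0, -0.006], [-1.0, 0.004, 0.001], [-0.001, 0.006, -1.0]]
wrist_force: [-0.4, 0.0, 1.3]
gripper_width: 0.599
gripper_force: 0.0
```

```bash
python3 look.py flap marker_0; python3 - <<'E'
from h import *
c=capture("top"); a=c["frame"][140:300,120:300,::-1]
c=capture("side"); b=c["frame"][130:290,220:460,::-1]
cv2.imwrite("pics/e.png",cv2.resize(np.hstack([a,b]),None,fx=1.9,fy=1.9))
E
```

```text
t 31.75 tcp [ 0.5558 -0.2883  0.1993] w 0.599 gf 0.0 F [-0.4  0.   1.3]
side flap 0.9 [284. 152.] n 424 zmax 0.219 rect 493 276  120x143 a46
side marker_0 0.49 [410. 248.] n 188 zmax 0.144 rect 558 -288  10x12 a68
top flap 0.88 [195. 201.] n 4017 zmax 0.220 rect 452 267  123x163 a9
top marker_0 0.5 [192. 225.] n 79 zmax 0.226 rect 404 277  20x12 a26
```

View pics/e.png

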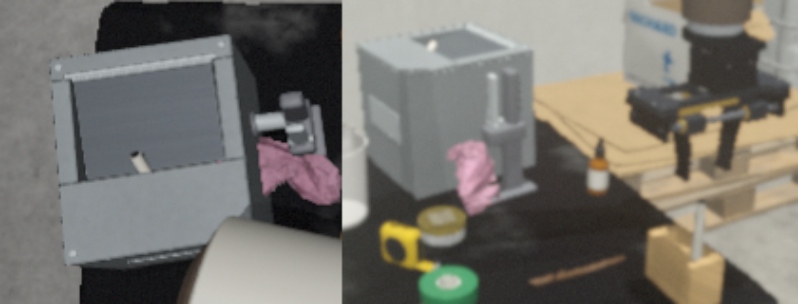

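The first marker is pinched at the flap's free edge (left crop 138,160), probably propped on the tin. I'll take the second marker now and put it in off to one side, which reopens the flap. Then I'll mend the first if it's still needed.

>>> drive_tool(
  rows=[
    [60,1,0,-30,0,0,0],
    [60,0,0,-30,0,0,0],
    [60,0,0,-20,0,0,0],
    [60,0,0,-11,0,0,0],
    [0,0,0,0,0,0,0],
  ],
)

```text
time_s: 32.57
tcp_pos: [0.5567, -0.2862, 0.1097]
ee_rot: [[-0.001, -1.0, -0.005], [-1.0, 0.001, 0.002], [-0.001, 0.005, -1.0]]
wrist_force: [0.7, -0.8, -0.7]
gripper_width: 0.576
gripper_force: 0.0
```

>>> drive_tool(
  rows=[
    [0,0,0,0,0,0,0],
    [0,0,0,0,0,0,0],
    [0,0,0,0,0,0,0],
    [0,0,0,0,0,0,0],
    [0,0,0,0,0,0,0],
  ],
)

```text
time_s: 32.98
tcp_pos: [0.5586, -0.2871, 0.1132]
ee_rot: [[-0.001, -1.0, 0.002], [-1.0, 0.001, -0.0], [0.0, -0.002, -1.0]]
wrist_force: [-0.3, 0.3, 0.4]
gripper_width: 0.227
gripper_force: 0.0
```

>>> drive_tool(
  rows=[
    [0,0,0,0,0,0,0],
    [0,0,0,0,0,0,0],
    [0,0,0,20,0,0,0],
    [0,0,0,30,0,0,0],
    [0,0,0,30,0,0,0],
  ],
)

```text
time_s: 33.4
tcp_pos: [0.5573, -0.2868, 0.1918]
ee_rot: [[-0.001, -1.0, -0.003], [-1.0, 0.001, 0.001], [-0.001, 0.003, -1.0]]
wrist_force: [1.3, 0.3, -0.1]
gripper_width: 0.167
gripper_force: 30.0
```

>>> drive_tool(
  rows=[
    [0,0,0,30,0,0,0],
    [0,0,0,30,0,0,0],
    [0,0,0,30,0,0,0],
    [0,0,0,0,0,0,0],
    [0,0,0,0,0,0,0],
  ],
)

```text
time_s: 33.82
tcp_pos: [0.5588, -0.2872, 0.2844]
ee_rot: [[-0.001, -1.0, 0.005], [-1.0, 0.001, -0.001], [0.001, -0.005, -1.0]]
wrist_force: [-1.1, 0.5, -0.9]
gripper_width: 0.165
gripper_force: 30.0
```

>>> drive_tool(
  rows=[
    [0,-6.7,29.7,12.5,0,0,0.0086],
    [0,-6.7,29.7,12.5,0,0,0.0086],
    [0,-6.7,29.7,12.5,0,0,0.0086],
    [0,-6.7,29.7,12.5,0,0,0.0086],
    [0,-6.7,29.7,12.5,0,0,0.0086],
  ],
)

```text
time_s: 34.23
tcp_pos: [0.5234, -0.1372, 0.3431]
ee_rot: [[0.042, -0.999, -0.004], [-0.999, -0.042, 0.001], [-0.001, 0.004, -1.0]]
wrist_force: [0.7, 0.7, 0.1]
gripper_width: 0.164
gripper_force: 30.0
```

>>> drive_tool(
  rows=[
    [0,-6.7,29.7,12.5,0,0,0.0086],
    [0,-6.7,29.7,0,0,0,0.0086],
    [0,-6.7,29.7,0,0,0,0.0086],
    [0,-6.7,29.7,0,0,0,0.0086],
    [0,-6.7,29.7,0,0,0,0.0086],
  ],
)

```text
time_s: 34.65
tcp_pos: [0.4898, 0.0113, 0.3554]
ee_rot: [[0.085, -0.996, -0.003], [-0.996, -0.085, -0.0], [0.0, 0.003, -1.0]]
wrist_force: [0.4, 0.4, -1.4]
gripper_width: 0.161
gripper_force: 30.0
```

>>> drive_tool(
  rows=[
    [0,-6.7,29.7,0,0,0,0.0086],
    [0,-6.7,29.7,0,0,0,0.0086],
    [0,-6.7,29.7,0,0,0,0.0086],
    [0,-6.7,29.7,0,0,0,0.0086],
    [0,-6.7,29.7,0,0,0,0.0086],
  ],
)

```text
time_s: 35.07
tcp_pos: [0.4564, 0.1596, 0.3554]
ee_rot: [[0.128, -0.992, -0.003], [-0.992, -0.128, -0.001], [0.001, 0.003, -1.0]]
wrist_force: [1.2, 0.4, 0.3]
gripper_width: 0.161
gripper_force: 30.0
```

>>> drive_tool(
  rows=[
    [0,-6.7,29.7,0,0,0,0.0086],
    [0,-6.7,29.7,0,0,0,0.0086],
    [0,0,0,0,0,0,0],
    [0,0,0,0,0,0,0],
  ],
)

```text
time_s: 35.4
tcp_pos: [0.4433, 0.2189, 0.3552]
ee_rot: [[0.147, -0.989, -0.003], [-0.989, -0.147, -0.002], [0.002, 0.003, -1.0]]
wrist_force: [0.5, -0.2, -1.1]
gripper_width: 0.164
gripper_force: 30.0
```

>>> drive_tool(
  rows=[
    [0,0,0,-30,0,0,0],
    [0,0,0,-25,0,0,0],
    [0,0,0,-25,0,0,0],
    [0,0,0,-25,0,0,0],
    [0,0,0,-25,0,0,0],
  ],
)

```text
time_s: 35.82
tcp_pos: [0.444, 0.2164, 0.2258]
ee_rot: [[0.143, -0.99, -0.001], [-0.99, -0.143, -0.001], [0.001, 0.001, -1.0]]
wrist_force: [-0.6, 0.2, 0.9]
gripper_width: 0.164
gripper_force: 30.0
```

>>> drive_tool(
  rows=[
    [0,0,0,-15,0,0,0],
    [0,0,0,0,0,0,0],
    [0,0,0,0,0,0,0],
  ],
)

```text
time_s: 36.07
tcp_pos: [0.4421, 0.2154, 0.21]
ee_rot: [[0.143, -0.99, -0.007], [-0.99, -0.143, -0.005], [0.004, 0.008, -1.0]]
wrist_force: [-3.5, -1.4, -2.6]
gripper_width: 0.163
gripper_force: 30.0
```

```bash
python3 - <<'E'
from h import *
c=capture("top"); a=c["frame"][140:300,120:300,::-1]
c=capture("side"); b=c["frame"][110:270,220:370,::-1]
cv2.imwrite("pics/f.png",cv2.resize(np.hstack([a,b]),None,fx=2.3,fy=2.3))
E
```

```text
(no output)
```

View pics/f.png

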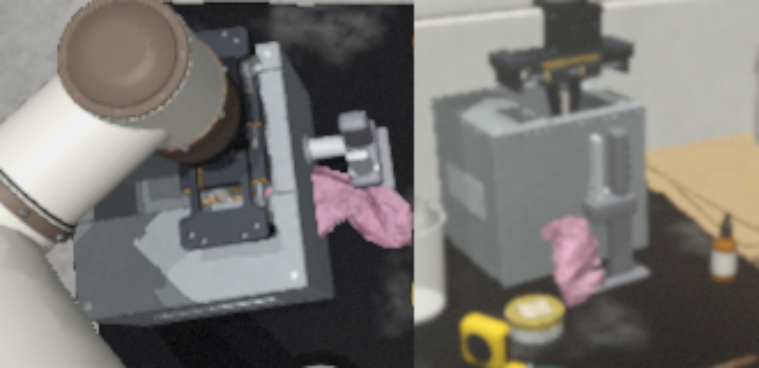

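Marker 1 no longer sticks up at the edge, and marker 2 is inside with the flap open. I'll go lower, wait, release and rise.

>>> drive_tool(
  rows=[
    [0,0,0,-15,0,0,0],
    [0,0,0,-15,0,0,0],
    [0,0,0,0,0,0,0],
    [0,0,0,0,0,0,0],
    [0,0,0,0,0,0,0],
  ],
)

```text
time_s: 36.58
tcp_pos: [0.4439, 0.2176, 0.1827]
ee_rot: [[0.144, -0.99, -0.001], [-0.99, -0.144, -0.0], [0.0, 0.001, -1.0]]
wrist_force: [-2.9, -2.0, -2.0]
gripper_width: 0.163
gripper_force: 30.0
```

>>> drive_tool(
  rows=[
    [45,0,0,0,0,0,0],
    [45,0,0,0,0,0,0],
    [45,0,0,0,0,0,0],
    [45,0,0,0,0,0,0],
    [45,0,0,0,0,0,0],
  ],
)

```text
time_s: 37.0
tcp_pos: [0.4442, 0.2182, 0.1824]
ee_rot: [[0.145, -0.989, 0.0], [-0.989, -0.145, 0.001], [-0.001, -0.0, -1.0]]
wrist_force: [-4.1, 0.1, -0.4]
gripper_width: 0.413
gripper_force: 1.3
```

>>> drive_tool(
  rows=[
    [45,0,0,0,0,0,0],
    [45,0,0,0,0,0,0],
    [45,0,0,0,0,0,0],
    [45,0,0,0,0,0,0],
    [45,0,0,0,0,0,0],
  ],
)

```text
time_s: 37.42
tcp_pos: [0.4441, 0.2179, 0.182]
ee_rot: [[0.145, -0.989, -0.0], [-0.989, -0.145, -0.0], [0.0, 0.0, -1.0]]
wrist_force: [-3.2, 0.1, 0.5]
gripper_width: 0.451
gripper_force: 1.3
```

>>> drive_tool(
  rows=[
    [45,0,0,20,0,0,0],
    [45,0,0,30,0,0,0],
    [45,0,0,35,0,0,0],
    [45,0,0,35,0,0,0],
    [45,0,0,0,0,0,0],
  ],
)

```text
time_s: 37.83
tcp_pos: [0.4484, 0.2198, 0.3105]
ee_rot: [[0.146, -0.989, 0.016], [-0.989, -0.146, 0.009], [-0.006, -0.017, -1.0]]
wrist_force: [0.3, 0.0, 1.0]
gripper_width: 0.45
gripper_force: 0.0
```

>>> drive_tool(
  rows=[
    [45,0,-30,0,0,0,0],
    [45,0,-30,0,0,0,0],
    [45,0,-30,0,0,0,0],
    [45,0,-30,0,0,0,0],
    [45,0,-30,0,0,0,0],
  ],
)

```text
time_s: 38.25
tcp_pos: [0.445, 0.0666, 0.3026]
ee_rot: [[0.145, -0.989, 0.003], [-0.989, -0.145, 0.0], [0.0, -0.003, -1.0]]
wrist_force: [0.9, -0.3, 0.2]
gripper_width: 0.449
gripper_force: 0.0
```

>>> drive_tool(
  rows=[
    [45,0,-30,0,0,0,0],
    [45,0,-30,0,0,0,0],
    [45,0,-30,0,0,0,0],
    [45,0,-30,0,0,0,0],
    [45,0,-30,0,0,0,0],
  ],
)

```text
time_s: 38.67
tcp_pos: [0.4449, -0.0839, 0.3027]
ee_rot: [[0.145, -0.989, 0.003], [-0.989, -0.145, -0.001], [0.001, -0.003, -1.0]]
wrist_force: [0.5, 0.1, 0.7]
gripper_width: 0.453
gripper_force: 0.0
```

```bash
python3 look.py flap film grip trigger tin labels peg marker_0; python3 - <<'E'
from h import *
c=capture("top"); a=c["frame"][140:300,120:300,::-1]
c=capture("side"); b=c["frame"][110:270,220:370,::-1]
cv2.imwrite("pics/g.png",cv2.resize(np.hstack([a,b]),None,fx=2.3,fy=2.3))
E
```

```text
t 38.67 tcp [ 0.4449 -0.0839  0.3027] w 0.453 gf 0.0 F [0.5 0.1 0.7]
side flap 0.9 [285. 152.] n 388 zmax 0.219 rect 470 269  89x182 a3
side grip 0.69 [269. 184.] n 6770 zmax 0.219 rect 424 227  239x284 a8
side trigger 0.47 [300. 185.] n 150 zmax 0.207 rect 442 97  8x19 a9
side tin 0.6 [355. 222.] n 209 zmax 0.078 rect 602 36  15x13 a61
top flap 0.97 [189. 204.] n 3330 zmax 0.219 rect 450 244  229x135 a87
top grip 0.56 [190. 225.] n 9108 zmax 0.223 rect 420 269  238x199 a8
top marker_0 0.45 [222. 217.] n 127 zmax 0.231 rect 417 215  12x34 a90
```

View pics/g.png

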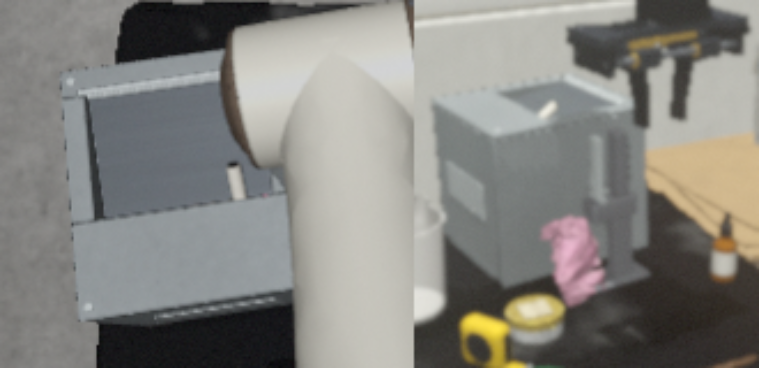

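Marker 1 went in. Marker 2 is now pinched at the free edge (left crop 235,180; about (417,215)). I'll press the flap behind it with closed fingers and then sweep towards -x, so its top ends up past the edge.

>>> drive_tool(
  rows=[
    [0,1.5,30.5,0,0,0,0],
    [0,1.5,30.5,0,0,0,0],
    [0,1.5,30.5,0,0,0,0],
    [0,1.5,30.5,0,0,0,0],
    [0,1.5,30.5,0,0,0,0],
  ],
)

```text
time_s: 40.08
tcp_pos: [0.4515, 0.0716, 0.3022]
ee_rot: [[0.144, -0.99, 0.0], [-0.99, -0.144, 0.0], [-0.0, -0.0, -1.0]]
wrist_force: [0.8, -0.3, 0.1]
gripper_width: 0.156
gripper_force: 0.0
```

>>> drive_tool(
  rows=[
    [0,1.5,30.5,0,0,0,0],
    [0,1.5,30.5,0,0,0,0],
    [0,1.5,30.5,0,0,0,0],
    [0,1.5,30.5,0,0,0,0],
    [0,1.5,30.5,0,0,0,0],
  ],
)

```text
time_s: 40.5
tcp_pos: [0.459, 0.2244, 0.3021]
ee_rot: [[0.145, -0.989, 0.0], [-0.989, -0.145, 0.0], [-0.0, -0.0, -1.0]]
wrist_force: [0.6, -0.3, -0.3]
gripper_width: 0.004
gripper_force: 0.0
```

>>> drive_tool(
  rows=[
    [0,0,0,-35,0,0,0],
    [0,0,0,-30,0,0,0],
    [0,0,0,-20,0,0,0],
    [0,0,0,-20,0,0,0],
    [0,0,0,-15,0,0,0],
  ],
)

```text
time_s: 40.92
tcp_pos: [0.4593, 0.2229, 0.1811]
ee_rot: [[0.145, -0.989, 0.0], [-0.989, -0.145, -0.001], [0.001, 0.0, -1.0]]
wrist_force: [-0.9, 0.2, 2.2]
gripper_width: 0.005
gripper_force: 1.4
```

>>> drive_tool(
  rows=[
    [0,0,0,0,0,0,0],
    [0,0,0,0,0,0,0],
    [0,0,0,0,0,0,0],
    [0,0,0,0,0,0,0],
  ],
)

```text
time_s: 41.25
tcp_pos: [0.4589, 0.2226, 0.1827]
ee_rot: [[0.145, -0.99, -0.0], [-0.99, -0.145, -0.0], [0.0, 0.0, -1.0]]
wrist_force: [-2.7, -0.7, 0.6]
gripper_width: 0.008
gripper_force: 1.3
```

>>> drive_tool(
  rows=[
    [0,-10,-1.5,0,0,0,0],
    [0,-10,-1.5,0,0,0,0],
    [0,-10,-1.5,0,0,0,0],
    [0,0,0,0,0,0,0],
    [0,0,0,0,0,0,0],
  ],
)

```text
time_s: 41.67
tcp_pos: [0.428, 0.2182, 0.1823]
ee_rot: [[0.145, -0.989, -0.001], [-0.989, -0.145, 0.0], [-0.0, 0.001, -1.0]]
wrist_force: [-1.8, 0.3, 0.6]
gripper_width: 0.004
gripper_force: 0.9
```

>>> drive_tool(
  rows=[
    [0,0,0,25,0,0,0],
    [0,0,0,30,0,0,0],
    [0,0,0,35,0,0,0],
    [0,0,0,30,0,0,0],
    [0,0,-30,0,0,0,0],
  ],
)

```text
time_s: 42.08
tcp_pos: [0.433, 0.1925, 0.3084]
ee_rot: [[0.149, -0.989, 0.013], [-0.989, -0.149, 0.008], [-0.006, -0.014, -1.0]]
wrist_force: [1.6, -0.7, -0.2]
gripper_width: 0.01
gripper_force: 0.0
```

>>> drive_tool(
  rows=[
    [0,0,-30,0,0,0,0],
    [0,0,-30,0,0,0,0],
    [0,0,-30,0,0,0,0],
    [0,0,-30,0,0,0,0],
    [0,0,-30,0,0,0,0],
  ],
)

```text
time_s: 42.5
tcp_pos: [0.4292, 0.0371, 0.302]
ee_rot: [[0.145, -0.989, 0.001], [-0.989, -0.145, 0.0], [-0.0, -0.001, -1.0]]
wrist_force: [1.5, -0.3, 0.1]
gripper_width: 0.004
gripper_force: 0.0
```

>>> drive_tool(
  rows=[
    [0,0,-30,0,0,0,0],
    [0,0,-30,0,0,0,0],
    [0,0,-30,0,0,0,0],
    [0,0,-30,0,0,0,0],
    [0,0,-30,0,0,0,0],
  ],
)

```text
time_s: 42.92
tcp_pos: [0.4292, -0.1131, 0.302]
ee_rot: [[0.145, -0.989, 0.001], [-0.989, -0.145, -0.0], [0.0, -0.001, -1.0]]
wrist_force: [-0.2, 0.0, -0.0]
gripper_width: 0.005
gripper_force: 0.0
```

```bash
python3 look.py flap trigger marker_0; python3 - <<'E'
from h import *
c=capture("top"); a=c["frame"][140:300,120:300,::-1]
c=capture("side"); b=c["frame"][110:270,220:370,::-1]
cv2.imwrite("pics/i.png",cv2.resize(np.hstack([a,b]),None,fx=2.3,fy=2.3))
E
```

```text
t 42.92 tcp [ 0.4292 -0.1131  0.302 ] w 0.005 gf 0.0 F [-0.2  0.  -0. ]
side flap 0.75 [281. 152.] n 480 zmax 0.218 rect 448 270  125x161 a8
side flap 0.49 [400. 271.] n 1341 zmax 0.069 rect 558 -262  52x103 a1
side trigger 0.55 [301. 187.] n 145 zmax 0.207 rect 442 95  8x18 a1
top flap 0.6 [196. 202.] n 3996 zmax 0.222 rect 452 270  120x159 a8
top marker_0 0.52 [200. 222.] n 11450 zmax 0.223 rect 425 242  240x256 a8
```

View pics/i.png

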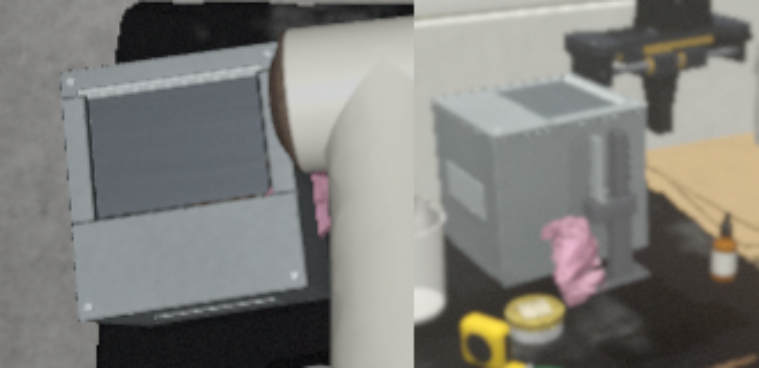

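The flap lies flat and shut, nothing protrudes, and the table is clear of kit. Next I'll measure the gun's top closely, and check the flap angle and the film once more.

```bash
python3 - <<'E'
from h import *
for n in("side","top"):
    c=capture(n); P=cloud(c,np.ones((400,640),bool))
    print(n,"film",[(round(r["p"],2),np.round(r["xy"])) for r in search_frame("film",c)[:3]])
    a=np.radians(8.4); R=np.array([[np.cos(a),np.sin(a)],[-np.sin(a),np.cos(a)]])
    q=(P[:,:2]-[.452,.270])@R.T
    m=(abs(q[:,0])<.055)&(abs(q[:,1])<.075)&(P[:,2]<.26)&(P[:,2]>.15)
    A=np.c_[q[m],np.ones(m.sum())]; print("flap slope",np.round(np.linalg.lstsq(A,P[m,2],rcond=None)[0],3))
    g=(P[:,2]>.185)&(P[:,2]<.225)&(q[:,1]<-.13)&(q[:,1]>-.2)&(q[:,0]>-.07)&(q[:,0]<.04)
    h,e=np.histogram(q[g,0]*1000,np.arange(-60,31,5)); print(dict(zip(e[:-1].astype(int),h)), "y",np.round(np.percentile(q[g,1],[3,50,97]),3))
E
```

```text
side film [(0.73, array([276., 186.]))]
flap slope [0.    0.003 0.217]
{np.int64(-60): np.int64(0), np.int64(-55): np.int64(0), np.int64(-50): np.int64(0), np.int64(-45): np.int64(0), np.int64(-40): np.int64(27), np.int64(-35): np.int64(16), np.int64(-30): np.int64(1), np.int64(-25): np.int64(0), np.int64(-20): np.int64(0), np.int64(-15): np.int64(9), np.int64(-10): np.int64(43), np.int64(-5): np.int64(17), np.int64(0): np.int64(15), np.int64(5): np.int64(9), np.int64(10): np.int64(0), np.int64(15): np.int64(0), np.int64(20): np.int64(0), np.int64(25): np.int64(0)} y [-0.183 -0.174 -0.157]
top film []
flap slope [ 0.003 -0.001  0.219]Traceback (most recent call last):
  File "<stdin>", line 10, in <module>
    return _quantile_unchecked(
        a, q, axis, out, overwrite_input, method, keepdims, weights)
    return _ureduce(a,
                    func=_quantile_ureduce_func,
    ...<5 lines>...
                    overwrite_input=overwrite_input,
                    method=method)
    r = func(a, **kwargs)
    result = _quantile(arr,
                       quantiles=q,
    ...<2 lines>...
                       out=out,
                       weights=wgt)
    slices_having_nans = np.isnan(arr[-1, ...])
                                  ~~~^^^^^^^^^
IndexError: index -1 is out of bounds for axis 0 with size 0
```

The flap is level. The trigger spans box x -40..-30 mm and the grip -12..+10 mm, as the text gives. The single "film" hit was the box itself, so it's spurious. I'll move above the gun and open.

>>> drive_tool(
  rows=[
    [100,4.8,27.3,0,0,0,0],
    [100,4.8,27.3,0,0,0,0],
    [100,4.8,27.3,0,0,0,0],
    [100,4.8,27.3,0,0,0,0],
    [100,4.8,27.3,0,0,0,0],
  ],
)

```text
time_s: 44.03
tcp_pos: [0.4532, 0.0263, 0.3022]
ee_rot: [[0.145, -0.989, 0.001], [-0.989, -0.145, 0.0], [-0.0, -0.001, -1.0]]
wrist_force: [0.2, 0.3, -0.1]
gripper_width: 0.302
gripper_force: 0.0
```

>>> drive_tool(
  rows=[
    [100,4.8,27.3,0,0,0,0],
    [100,4.8,27.3,0,0,0,0],
    [100,4.8,27.3,0,0,0,0],
    [100,0,0,0,0,0,0],
    [100,0,0,0,0,0,0],
  ],
)

```text
time_s: 44.45
tcp_pos: [0.4676, 0.1081, 0.3017]
ee_rot: [[0.147, -0.989, -0.001], [-0.989, -0.147, -0.0], [0.0, 0.001, -1.0]]
wrist_force: [-0.2, -0.4, 0.5]
gripper_width: 0.682
gripper_force: 0.0
```

>>> drive_tool(
  rows=[
    [100,0,0,0,0,0,0],
    [100,0,0,0,0,0,0],
    [100,0,0,0,0,0,0],
    [100,0,0,0,0,0,0],
    [100,0,0,-30,0,0,0],
  ],
)

```text
time_s: 44.87
tcp_pos: [0.471, 0.1073, 0.2774]
ee_rot: [[0.145, -0.989, 0.013], [-0.989, -0.145, 0.005], [-0.003, -0.013, -1.0]]
wrist_force: [0.4, 0.0, 0.4]
gripper_width: 0.984
gripper_force: 0.0
```

>>> drive_tool(
  rows=[
    [100,0,0,-10,0,0,0],
    [100,0,0,0,0,0,0],
  ],
)

```text
time_s: 45.03
tcp_pos: [0.4658, 0.1056, 0.2593]
ee_rot: [[0.143, -0.99, -0.006], [-0.99, -0.143, -0.003], [0.002, 0.007, -1.0]]
wrist_force: [-1.1, -0.6, -1.0]
gripper_width: 0.995
gripper_force: 0.0
```

```bash
python3 - <<'E'
from h import *
c=capture("side"); cv2.imwrite("pics/j.png",cv2.resize(c["frame"][110:270,220:400,::-1],None,fx=3.5,fy=3.5))
E
```

```text
(no output)
```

View pics/j.png

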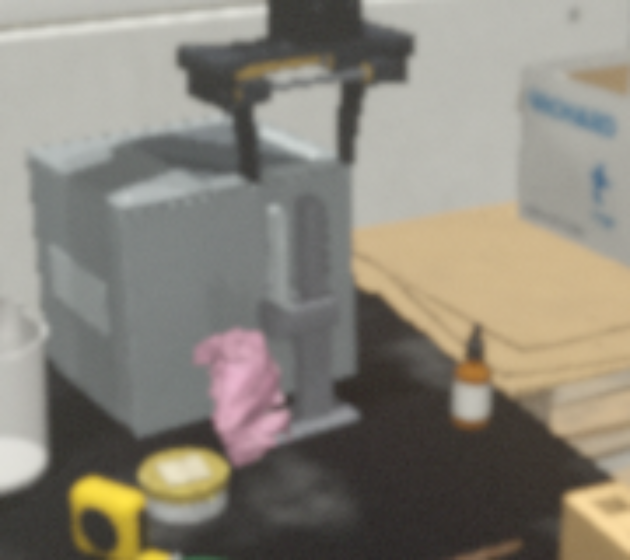

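The open fingers straddle the trigger (275,250) and grip (312,240). I'll descend and squeeze.

>>> drive_tool(
  rows=[
    [100,0,0,-25,0,0,0],
    [100,0,0,-25,0,0,0],
    [100,0,0,-15,0,0,0],
    [100,0,0,-8,0,0,0],
    [100,0,0,0,0,0,0],
  ],
)

```text
time_s: 45.5
tcp_pos: [0.4674, 0.1065, 0.1884]
ee_rot: [[0.145, -0.989, -0.002], [-0.989, -0.145, -0.001], [0.001, 0.002, -1.0]]
wrist_force: [0.1, 0.5, 1.2]
gripper_width: 1.003
gripper_force: 0.0
```

>>> drive_tool(
  rows=[
    [70,0,0,0,0,0,0],
    [55,0,0,0,0,0,0],
    [45,0,0,0,0,0,0],
    [30,0,0,0,0,0,0],
    [0,0,0,0,0,0,0],
  ],
)

```text
time_s: 45.92
tcp_pos: [0.4677, 0.1069, 0.1898]
ee_rot: [[0.145, -0.989, 0.001], [-0.989, -0.145, 0.001], [-0.0, -0.001, -1.0]]
wrist_force: [-4.1, 0.1, 3.6]
gripper_width: 0.708
gripper_force: 2.4
```

>>> drive_tool(
  rows=[
    [0,0,0,0,0,0,0],
    [0,0,0,0,0,0,0],
    [0,0,0,0,0,0,0],
    [0,0,0,0,0,0,0],
    [0,0,0,0,0,0,0],
  ],
)

```text
time_s: 46.33
tcp_pos: [0.4657, 0.106, 0.1889]
ee_rot: [[0.144, -0.99, -0.004], [-0.99, -0.144, -0.002], [0.001, 0.005, -1.0]]
wrist_force: [-5.0, 0.0, 3.8]
gripper_width: 0.442
gripper_force: 30.3
```

>>> drive_tool(
  rows=[
    [0,0,0,0,0,0,0],
    [0,0,0,0,0,0,0],
    [0,0,0,0,0,0,0],
  ],
)

```text
time_s: 46.58
tcp_pos: [0.4657, 0.106, 0.1888]
ee_rot: [[0.144, -0.99, -0.005], [-0.99, -0.144, -0.002], [0.001, 0.005, -1.0]]
wrist_force: [-5.6, -0.0, 4.3]
gripper_width: 0.439
gripper_force: 30.3
```

```bash
python3 look.py trigger; python3 - <<'E'
from h import *
c=capture("side"); cv2.imwrite("pics/k.png",cv2.resize(c["frame"][130:250,240:360,::-1],None,fx=4.5,fy=4.5))
E
```

```text
t 46.58 tcp [0.4657 0.106  0.1888] w 0.439 gf 30.279420469596516 F [-5.6 -0.   4.3]
side trigger 0.62 [301. 191.] n 107 zmax 0.199 rect 456 95  6x3 a69
```

View pics/k.png

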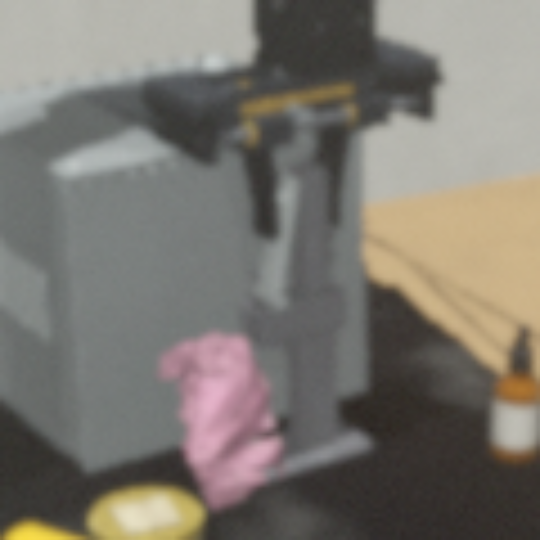

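The trigger leans fully onto the grip: its top moved 14 mm and the pad force is 30 N. I'll hold for about two seconds in all, release, and rise clear.

>>> drive_tool(
  rows=[
    [0,0,0,0,0,0,0],
    [0,0,0,0,0,0,0],
    [0,0,0,0,0,0,0],
    [0,0,0,0,0,0,0],
    [0,0,0,0,0,0,0],
  ],
)

```text
time_s: 47.25
tcp_pos: [0.4657, 0.106, 0.1888]
ee_rot: [[0.144, -0.99, -0.005], [-0.99, -0.144, -0.002], [0.001, 0.005, -1.0]]
wrist_force: [-5.9, -0.0, 4.3]
gripper_width: 0.438
gripper_force: 30.3
```

>>> drive_tool(
  rows=[
    [0,0,0,0,0,0,0],
    [0,0,0,0,0,0,0],
    [0,0,0,0,0,0,0],
    [0,0,0,0,0,0,0],
    [0,0,0,0,0,0,0],
  ],
)

```text
time_s: 47.67
tcp_pos: [0.4657, 0.106, 0.1888]
ee_rot: [[0.144, -0.99, -0.005], [-0.99, -0.144, -0.002], [0.001, 0.005, -1.0]]
wrist_force: [-6.1, -0.6, 4.3]
gripper_width: 0.436
gripper_force: 30.3
```

>>> drive_tool(
  rows=[
    [0,0,0,0,0,0,0],
    [0,0,0,0,0,0,0],
    [0,0,0,0,0,0,0],
    [0,0,0,0,0,0,0],
    [0,0,0,0,0,0,0],
  ],
)

```text
time_s: 48.08
tcp_pos: [0.4658, 0.106, 0.1888]
ee_rot: [[0.144, -0.99, -0.004], [-0.99, -0.144, -0.002], [0.001, 0.005, -1.0]]
wrist_force: [-6.4, -0.6, 4.9]
gripper_width: 0.436
gripper_force: 30.3
```

>>> drive_tool(
  rows=[
    [0,0,0,0,0,0,0],
    [100,0,0,0,0,0,0],
    [100,0,0,0,0,0,0],
    [100,0,0,0,0,0,0],
    [100,0,0,0,0,0,0],
  ],
)

```text
time_s: 48.5
tcp_pos: [0.4659, 0.1062, 0.1889]
ee_rot: [[0.144, -0.99, -0.004], [-0.99, -0.144, -0.001], [0.001, 0.004, -1.0]]
wrist_force: [-3.7, 0.4, 2.1]
gripper_width: 0.657
gripper_force: 2.2
```

>>> drive_tool(
  rows=[
    [100,0,0,0,0,0,0],
    [100,0,0,0,0,0,0],
    [100,0,0,0,0,0,0],
    [100,0,0,0,0,0,0],
    [100,0,0,0,0,0,0],
  ],
)

```text
time_s: 48.92
tcp_pos: [0.468, 0.1069, 0.1891]
ee_rot: [[0.145, -0.989, 0.001], [-0.989, -0.145, 0.0], [-0.0, -0.001, -1.0]]
wrist_force: [-0.4, 0.1, 0.4]
gripper_width: 0.972
gripper_force: 0.0
```

>>> drive_tool(
  rows=[
    [100,0,0,25,0,0,0],
    [100,0,0,35,0,0,0],
    [100,0,0,35,0,0,0],
    [100,0,0,30,0,0,0],
    [100,0,0,0,0,0,0],
  ],
)

```text
time_s: 49.33
tcp_pos: [0.4708, 0.1077, 0.3211]
ee_rot: [[0.146, -0.989, 0.013], [-0.989, -0.146, 0.005], [-0.003, -0.014, -1.0]]
wrist_force: [0.5, 0.4, 0.4]
gripper_width: 1.002
gripper_force: 0.0
```

>>> drive_tool(
  rows=[
    [100,0,-30,0,0,0,0],
    [100,0,-30,0,0,0,0],
    [100,0,-30,0,0,0,0],
    [100,0,-30,0,0,0,0],
    [100,0,0,0,0,0,0],
  ],
)

```text
time_s: 49.75
tcp_pos: [0.4672, -0.0165, 0.3139]
ee_rot: [[0.141, -0.99, -0.0], [-0.99, -0.141, -0.001], [0.001, 0.0, -1.0]]
wrist_force: [1.1, 0.2, 0.5]
gripper_width: 1.003
gripper_force: 0.0
```

>>> drive_tool(
  rows=[
    [100,0,0,0,0,0,0],
    [100,0,0,0,0,0,0],
    [100,0,0,0,0,0,0],
  ],
)

```text
time_s: 50.0
tcp_pos: [0.4677, -0.0126, 0.3139]
ee_rot: [[0.146, -0.989, 0.0], [-0.989, -0.146, 0.0], [-0.0, -0.0, -1.0]]
wrist_force: [0.4, 0.1, 0.6]
gripper_width: 0.998
gripper_force: 0.0
```

```bash
python3 look.py trigger flap; python3 - <<'E'
from h import *
c=capture("side"); cv2.imwrite("pics/l.png",cv2.resize(c["frame"][100:340,200:460,::-1],None,fx=2.4,fy=2.4))
E
```

```text
t 50.0 tcp [ 0.4677 -0.0126  0.3139] w 0.998 gf 0.0 F [0.4 0.1 0.6]
side trigger 0.46 [298. 188.] n 159 zmax 0.207 rect 441 95  8x21 a20
side flap 0.72 [280. 152.] n 497 zmax 0.218 rect 454 265  119x177 a8
top trigger 0.44 [279. 209.] n 143 zmax 0.214 rect 443 100  20x10 a88
top flap 0.69 [172. 232.] n 5003 zmax 0.223 rect 418 231  239x286 a5
top flap 0.66 [167. 218.] n 1049 zmax 0.222 rect 402 286  222x91 a55
```

View pics/l.png

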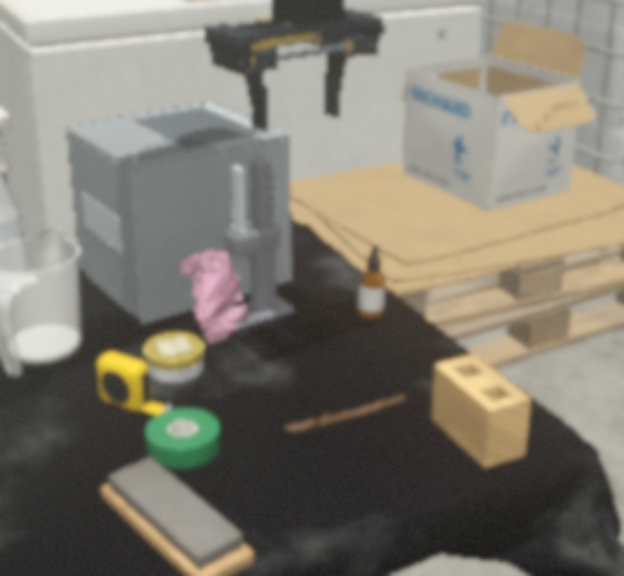

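The stand is empty (480,380) and the flap is shut (190,130). The trigger is upright again (238,200), and the scion and dropper bottle are untouched. Handing in.

```bash
python3 -c "
from station import finish_job
print(finish_job())"
```

```text
the job is handed in; nothing more can be done
None
```

I put all five pieces that were there (labels, peg, tin and both markers; I saw no film roll) in the box with the flap shut, squeezed the mister trigger for about two seconds and released it, and handed the job in at about 50 s; no verdict came back.

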